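# Clear the bottle's mat and mix the rind culture

## Robot

A 7-joint arm with a two-finger parallel gripper is mounted at the origin on the work surface. World frame = base frame: x ahead of the robot, y to its left, z up, the work surface at z = 0. Lengths are in m, angles in rad, forces in N, time in s.
With the tool pointing down it reaches from about 0.425 to 0.925 m from the base axis. Payload 6.8 kg.
Tool frame: the origin (TCP) lies on the centre line of the jaws, within the pads' length; the fingertips stand 14 mm ahead of it and the grasp point (between the pads) lies 5 mm behind it (bot.finger_overhang is the distance from the TCP to the fingertips, in m); z points along the fingers, y is the line along which they close (so a half turn about z gives the same grasp; the last joint's range is limited). The gripper opens to 85 mm and grips with 20 to 120 N. Pads are 22 mm wide; open, the fingers measure 114 mm over their backs; the gripper's body (76 mm by 85 mm) begins 54 mm behind the grasp point. The pads swing forward as they close: fully open they stand 13 mm farther back than shut.
Start: joints at [-1.313, 0.477, 0.022, 1.555, -0.011, 1.109, -0.083], TCP at [0.241, 0.63, 0.245] pointing down, gripper open.
Joint ranges: [-2.96, 2.96], [-0.34, 2.1], [-1.41, 1.46], [0.24, 2.44], [-1.37, 4.51], [0.17, 1.92], [-2.96, 2.96]. Speed limits (rad/s): [2.39, 2.39, 3.14, 3.14, 3.14, 3.14, 3.14].

## Interface

Orientations are given as a unit quaternion [w, x, y, z].
In Python, from station import bot gives the robot as it stands.
- The arm moves only by the shell command python3 -m inch 'ROWS' [OPENING] [FORCE]. ROWS is JSON, a list of rows, each a list of 4 numbers: the shift along the tool's x, y, z in m, then the turn about the tool's z in degrees. A call has 1 to 12 rows; each row shifts and turns the commanded pose from where the row before left it, along the tool's axes as they then stand; what a row does not reach is not made up. A row lasts 1/10 s, in which the tool goes at most 50 mm and 8.59 degrees, less where a joint would pass 70% of its speed; a pose out of reach is approached as far as the arm can. A call is refused whole if a number of a shift passes 0.05 or a number of a turn 8.59, either way. A call with a gripper value outside its range is refused whole. OPENING is the finger opening in m, from 0 to 0.0854, set as the call begins (- or left out, the last holds). The fingers move at their own pace and stop on an object; FORCE is the grip in N (left out, the last holds). Time passes only in rows, so rows that do not move let the fingers close. It gives the time, the measured TCP pose, the force, the opening and the grip force at its end, in the units of the state.
- bot.get_obs(): the state, without advancing time (a new reading comes with each control period).
- bot.read_camera(name): name is "scene" or "top"; returns a dict with "color" (384x512x3 uint8, red, green, blue), "mtx" (3x3 intrinsics, pixels), "world_from_camera" (4x4, takes a point from camera to world coordinates). Camera axes: x right, y up, looking along -z (the intrinsics and any distortion apply to the point x, -y, -z); pixel columns grow to the right and rows downward; lengths in m; the calibration is good to about 2 mm. A picture is of the moment at which its call begins. There is no depth.
- bot.hand_in(): hands the job in; it is judged then, once.
The state is a dict: "t": time; "q": joint angles; "joint_vel": joint speeds; "joint_torque": joint torques, N m; "eef_pos": TCP position; "tool_rot": TCP orientation; "contact_force": force on the tool from outside, world axes, zero at the start; "torque": the same for the moment, N m; "gripper_width": opening from 0.0 (shut) to 1.0 (fully open); "grasp_force": force on a finger pad.
Only numpy, scipy, OpenCV 4.12 (cv2) and the standard library are available. Lean on these libraries where they do the work, as an engineer would, in place of code of your own. Each camera call takes 0.05 s, during which the arm holds its last target. There are 200 camera calls.

## Task

Somebody has left the soft young cheese loaf on the cork mat where the amber bottle belongs: first lay the loaf flat in the middle of the gap between the two cheese wheels on the ripening board, lying square across the board, clear of both wheels and not overhanging. Then pick up the stoppered amber bottle, turn it upside down for a moment to mix it, and stand it upright in the middle of the cork mat. Handle loaf and bottle gently: hold both with a light grip, put them down without a bump, and leave everything else where it stands.

Things in the scene. Friction and masses are not known exactly. Their poses are not given: they have to be found in the camera images.
- loaf: The soft young cheese: a pale cream loaf 110 (its x) x 58 (its y) x 50 mm high with rounded edges, about 0.28 kg; at the start it lies on the cork mat at any yaw. Origin at the centre of its underside. It dents when a finger squeezes it with more than about 40 N.
- board: Wooden ripening board fixed to the table, 150 (its x, across the board) x 370 (its y, along it) x 20 mm thick. Origin at the centre of its underside. Carries the two wheels near its ends.
- gap (a point): The point in the middle of the board's upper face, 20 mm above the table, midway between the wheels; axes as the board's. The loaf goes here with its 110 mm length along the board's x axis (across the board), either end first. About 150 mm free between the wheels.
- wheel_a: Golden cheese wheel, 100 mm diameter, 55 mm high, loose on the board at about +125 mm along its y. Origin at the centre of its underside. Must stay.
- wheel_b: Orange cheese wheel, same size, at about -125 mm along the board's y. Must stay.
- mat: Round cork mat fixed to the table, 120 mm diameter, 6 mm thick; the amber bottle's place. Origin at the centre of its underside.
- bottle: Amber glass bottle, cork stopper, 150 mm tall, about 0.3 kg. Round body 58 mm diameter up to 100 mm, shoulder to a 28 mm neck at 120 mm, stopper 34 mm diameter from 132 to 150 mm. Origin at the centre of its underside, z towards the stopper. Stands in one of three places on the steel tray. Fragile: no finger may press it with more than about 40 N.
- green_bottle: Bystander of the same shape and size in green glass with a black stopper, on the steel tray. Must stay.
- white_bottle: Bystander of the same shape and size in white plastic with a blue band and stopper, on the steel tray. Must stay.
- tray: Flat steel tray fixed to the table, 110 (its x) x 340 (its y) x 6 mm, no rim; the three bottles stand along its y axis about 115 mm apart. Origin at the centre of its underside.
- brush: Rind brush, 190 mm long, lying on the table between robot and ripening board. Must stay. Origin on its underside.
- bowl: Shallow steel bowl, 110 mm across the rim, 50 mm high, standing on the table between the robot and the mat. Origin at the centre of its underside. Must stay.
Things that resemble listed ones, but are neither listed nor needed, are in the scene too. What is shaped like the loaf but yellow is not meant.

How it is judged:
On the way, in this order (a step that is already met when the one before it is completed fails the run):
1. the loaf lies in the gap on the board, released, while the bottle has not been moved (x of loaf in the frame of gap between -0.02 and 0.02 m and y of loaf in the frame of gap between -0.03 and 0.03 m and z of loaf in the frame of gap between -0.006 and 0.006 m and angle between the x axis of loaf and the x axis of board, either way round below 0.2 rad and angle between loaf's own z axis and vertical below 0.1 rad and contact force between the fingers and loaf below 0.05 N and distance of bottle from where it was at the start of the episode below 0.02 m), for 0.2 s.
2. the bottle is turned upside down (tilted by more than 120 degrees), lifted clear (angle between bottle's own z axis and vertical above 2.1 rad and height (world z) of bottle above 0.1 m), for 0.4 s.
At the end, for the whole second after the job is handed in: Loaf flat and released on the board, centre within 20 mm (across) and 30 mm (along) of the gap middle, within 0.2 rad of square, touching neither wheel; bottle upright within 0.1 rad, released and at rest on the mat, within 28 mm of its centre (x of loaf in the frame of gap between -0.02 and 0.02 m and y of loaf in the frame of gap between -0.03 and 0.03 m and z of loaf in the frame of gap between -0.006 and 0.006 m and angle between the x axis of loaf and the x axis of board, either way round below 0.2 rad and angle between each of loaf, bottle's own z axis and vertical below 0.1 rad and linear speed of each of loaf, bottle below 0.01 m/s and contact force between the fingers and loaf below 0.05 N and contact force between the fingers and bottle below 0.05 N and contact force between loaf and wheel_a below 0.05 N and contact force between loaf and wheel_b below 0.05 N and horizontal distance between bottle and mat below 0.028 m and z of bottle in the frame of mat between 0 and 0.012 m).
It fails at once if the loaf or the bottle is squeezed: the fingers press on it with more than 90 N, both together (contact force between the fingers and loaf above 90 N or contact force between the fingers and bottle above 90 N).
It fails at once if the loaf is pressed or bumped on the board, or the bottle on the mat, with over 35 N (contact force between loaf and board above 35 N or contact force between bottle and mat above 35 N).
It fails at once if the loaf or the bottle is dropped: it moves faster than 0.45 m/s with no finger on it (a fall of more than about 10 mm) ((contact force between the fingers and loaf below 0.05 N and linear speed of loaf above 0.45 m/s) or (contact force between the fingers and bottle below 0.05 N and linear speed of bottle above 0.45 m/s)).
It fails at once if a bystander (wheel, other bottle, brush, bowl) is shifted by more than 20 mm or toppled (distance of any of wheel_a, wheel_b, green_bottle, white_bottle, brush, bowl from where it was at the start of the episode above 0.02 m or angle between any of wheel_a, wheel_b, green_bottle, white_bottle, bowl's own z axis and vertical above 0.35 rad).
It also fails if it takes over 72 s, if anything falls off the work surface, if the arm or the gripper's body presses on something with over 40 N, if the wrist force passes 120 N, or if a joint passes its speed limit or range.

## Working session

There is one attempt and no reset: what is moved stays moved. The work goes in short steps, Python scripts to look and compute and a shell command to move; the robot and the scene stay as the last step left them, time stands still between calls to the robot, and variables do not carry over. Pictures are saved under pics/ and viewed, at most 11 in all, crops included, and the job is handed in when it is done.

```bash
mkdir -p pics; ls; cat > h.py <<'E'
import numpy as np, cv2
from station import bot
def shot(n,f):
    r=bot.read_camera(n); cv2.imwrite('pics/'+f,r['color'][:,:,::-1]); np.savez(f'{n}.npz',**{k:r[k] for k in('color','mtx','world_from_camera')}); return r
def world(n,u,v,z):
    r=np.load(n+'.npz'); K=r['mtx'];T=r['world_from_camera']
    d=np.linalg.inv(K)@[u,v,1]; d=T[:3,:3]@[d[0],-d[1],-d[2]]; o=T[:3,3]
    return np.round(o+d*(z-o[2])/d[2],4)
def pix(n,p):
    r=np.load(n+'.npz'); T=np.linalg.inv(r['world_from_camera']); c=T[:3,:3]@p+T[:3,3]
    q=r['mtx']@[c[0],-c[1],-c[2]]; return np.round(q[:2]/q[2],1)
E
python3 - <<'E'
from h import *
for n in('top','scene'):
    r=shot(n,n+'0.png')
    print(n,r['mtx'].round(1).tolist(),r['world_from_camera'].round(3).tolist(),[k for k in r])
    cv2.imwrite(f'pics/{n}0.png',cv2.resize(cv2.imread(f'pics/{n}0.png'),(768,576),interpolation=cv2.INTER_CUBIC))
print(bot.get_obs())
E
```

```text
pics
top [[359.1, 0.0, 251.5], [0.0, 359.1, 193.3], [0.0, 0.0, 1.0]] [[0.023, 0.988, -0.152, 0.43], [-1.0, 0.022, -0.014, -0.025], [-0.01, 0.152, 0.988, 0.961], [0.0, 0.0, 0.0, 1.0]] ['color', 'mtx', 'world_from_camera']
scene [[371.4, 0.0, 252.3], [0.0, 371.4, 192.7], [0.0, 0.0, 1.0]] [[-0.703, -0.58, 0.412, 1.014], [0.711, -0.563, 0.422, 0.417], [-0.013, 0.589, 0.808, 0.901], [0.0, 0.0, 0.0, 1.0]] ['color', 'mtx', 'world_from_camera']
{'t': 0.1, 'q': array([-1.31314307,  0.4777611 ,  0.02233938,  1.55633932, -0.01150909,
        1.10930679, -0.0830965 ]), 'joint_vel': array([ 0.00010726, -0.00167933,  0.00025168, -0.00262741, -0.00094467,
       -0.00036796, -0.00050701]), 'joint_torque': array([ 5.20555564e-03, -5.97759748e+01,  1.61436148e+00, -2.81954634e+01,
        1.29078139e-02,  4.95762943e-03, -8.47073665e-06]), 'eef_pos': array([0.24123779, 0.62987433, 0.24439918]), 'tool_rot': array([-9.67330990e-05,  1.81847847e-01,  9.83326319e-01, -8.37697467e-04]), 'contact_force': array([0.28296371, 0.3351568 , 0.93606187]), 'torque': array([ 0.01012677,  0.03259161, -0.10809574]), 'grasp_force': 0.0, 'gripper_width': 0.996988848708404}
```

View pics/top0.png

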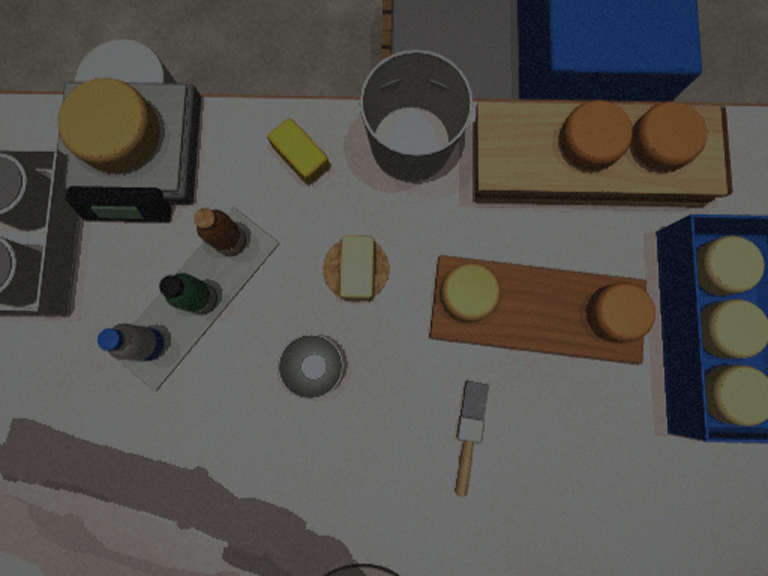

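View pics/scene0.png

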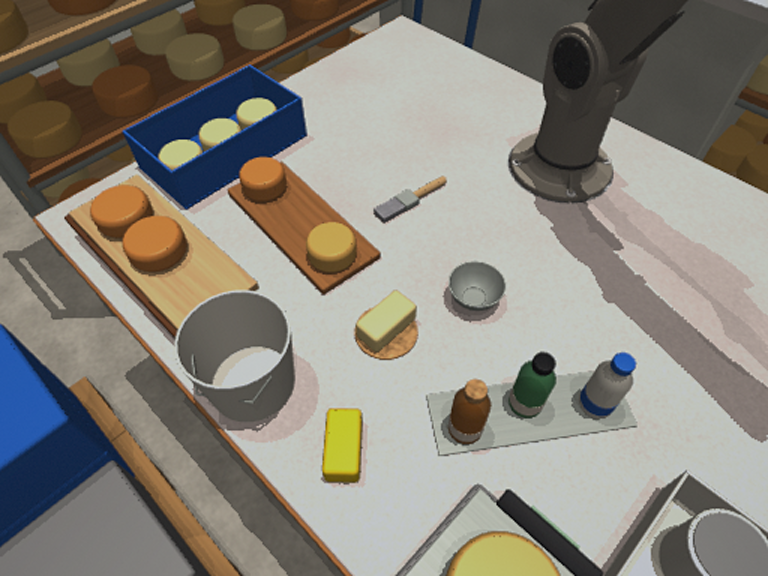

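Amber bottle candidates in the top view: brown (218,230), green (185,292) and white/blue (130,340). The brown one with the cork stopper fits. Loaf candidates: the pale one on the cork mat (357,267) and the yellow one (298,150). The pale one on the mat fits. I'll confirm both in an enlarged crop.

```bash
python3 - <<'E'
from h import *
im=np.load('top.npz')['color'][:,:,::-1]
f=lambda a,k:cv2.resize(np.clip(a*1.6,0,255).astype(np.uint8),None,fx=k,fy=k,interpolation=cv2.INTER_CUBIC)
a=im[130:205,110:270]  # x5
b=im[165:245,280:440]
cv2.imwrite('pics/crop.png',np.vstack([f(a,4),f(b,4)])[:600])
E
```

```text
(no output)
```

View pics/crop.png

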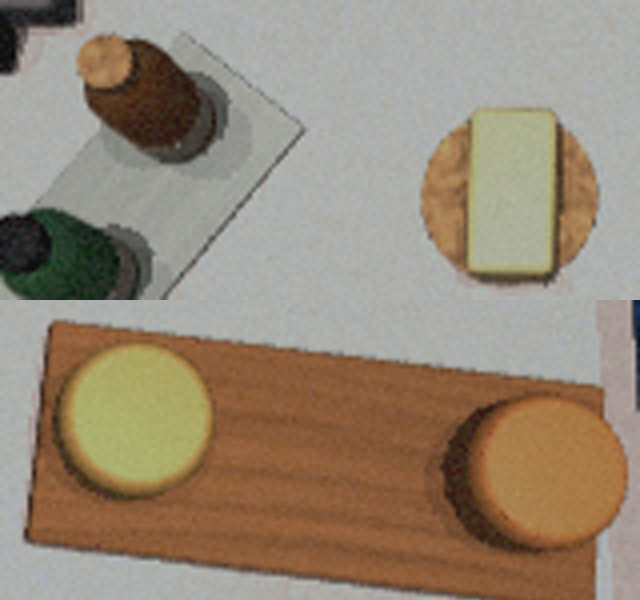

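The crop confirms them: the pale cream loaf lies on the round cork mat (crop 513,191), and the brown bottle has a cork stopper (105,62) and stands at the tray's far end.

```bash
python3 - <<'E'
from h import *
A=lambda u,v,z:world('top',u/4+110,v/4+130,z)
B=lambda u,v,z:world('top',u/4+280,(v-300)/4+165,z)
c=[A(u,v,.056) for u,v in((473,110),(557,112),(552,274),(469,270))]
print('loaf',np.mean(c,0),[np.linalg.norm(c[i]-c[i-1]).round(3) for i in range(4)]); d=c[0]+c[1]-c[2]-c[3]; print('yaw',np.degrees(np.arctan2(d[1],d[0])))
print('mat',A(510,195,.006), A(421,195,.006),A(599,195,.006),A(512,284,.006))
k=[B(52,322,.02),B(603,387,.02),world('top',428,241.3,.02),B(27,543,.02)]
print('board',k,np.mean(k,0)); d=k[0]+k[3]-k[1]-k[2]; print('y axis deg',np.degrees(np.arctan2(d[1],d[0])),np.linalg.norm(d)/2)
print('wheels',B(137,418,.075),B(550,471,.075))
print('stopper',A(105,62,.156),'tray corner',A(303,129,.006),A(182,33,.006))
print('green',A(22,243,.156), 'bowl',world('top',312/1.5,366/1.5,.05),'white',world('top',108/1.5,340/1.5,.156))
E
```

```text
loaf [0.60895  0.023075 0.056   ] [np.float64(0.105), np.float64(0.055), np.float64(0.106), np.float64(0.053)]
yaw 0.08161786432789503
mat [0.6159 0.0275 0.006 ] [0.6146 0.0878 0.006 ] [ 0.6172 -0.0328  0.006 ] [0.5552 0.0244 0.006 ]
board [array([ 0.6388, -0.1211,  0.02  ]), array([ 0.6026, -0.4853,  0.02  ]), array([ 0.4591, -0.4708,  0.02  ]), array([ 0.491 , -0.1056,  0.02  ])] [ 0.547875 -0.2957    0.02    ]
y axis deg 84.66607598922806 0.3662860801340941
wheels [ 0.5667 -0.1687  0.075 ] [ 0.5391 -0.4231  0.075 ]
stopper [0.6603 0.257  0.156 ] tray corner [0.6588 0.1703 0.006 ] [0.725  0.2575 0.006 ]
green [0.553  0.2967 0.156 ] bowl [0.4387 0.0944 0.05  ] white [0.4692 0.3882 0.156 ]
```

```bash
python3 -m inch '[[0,0,0,-8.5],[0,0,0,-8.5],[0,0,0,-3.95],[-0.02,-0.04,0,0],[-0.025,-0.04,0,0],[-0.025,-0.04,0,0],[-0.025,-0.04,0,0],[-0.025,-0.04,0,0],[-0.025,-0.04,0,0],[-0.025,-0.04,0,0],[-0.025,-0.04,0,0],[-0.025,-0.04,0,0]]' 0.0854 20
```

```text
t: 1.3
eef_pos: [0.4619, 0.2684, 0.2451]
tool_rot: [-0.0, 0.0, 1.0, -0.0]
contact_force: [1.0, -0.1, 0.3]
gripper_width: 1.0
grasp_force: 0.0
```

```bash
python3 -m inch '[[-0.0245,-0.041,0,0],[-0.0245,-0.041,0,0],[-0.0245,-0.041,0,0],[-0.0245,-0.041,0,0],[-0.0245,-0.041,0.02,0],[-0.0245,-0.04,0.03,0],[0,0,0.04,0],[0,0,0.04,0],[0,0,0.04,0],[0,0,0.025,0],[0,0,0.018,0],[0,0,0,0]]'; python3 -m inch '[[0,0,0,0],[0,0,0,0],[0,0,0,0],[0,0,0,0]]' 0.065; python3 -m inch '[[0,0,0,0],[0,0,0,0],[0,0,0,0],[0,0,0,0],[0,0,0,0]]' 0.05 20
```

```text
t: 2.5
eef_pos: [0.6026, 0.0306, 0.0331]
tool_rot: [-0.003, 0.0, 1.0, -0.0]
contact_force: [0.1, -0.1, -0.3]
gripper_width: 1.003
grasp_force: 0.0
t: 2.9
eef_pos: [0.6057, 0.0304, 0.0372]
tool_rot: [0.001, 0.0, 1.0, -0.0]
contact_force: [0.3, -2.3, 1.2]
gripper_width: 0.764
grasp_force: 1.2
t: 3.4
eef_pos: [0.6058, 0.0302, 0.0371]
tool_rot: [0.001, 0.0, 1.0, -0.0]
contact_force: [-0.4, -3.8, 7.2]
gripper_width: 0.674
grasp_force: 22.8
```

```bash
python3 -m inch '[[0,0,-0.01,0],[0,0,-0.025,0],[0,0,-0.03,0],[0,0,-0.03,0],[0,-0.015,-0.025,0],[0.006,-0.03,0,0],[0.006,-0.03,0,0],[0.006,-0.03,0,0],[0.006,-0.03,0,0],[0.006,-0.03,0,0],[0.006,-0.03,0,0],[0.006,-0.03,0,0]]'; python3 -m inch '[[0.006,-0.03,0,0],[0.006,-0.03,0,0],[0.006,-0.03,0,0],[0.006,-0.01,0,2.65],[0,0,0,2.65],[0,0,0,0],[0,0,0,0]]'
```

```text
t: 4.6
eef_pos: [0.5624, -0.1942, 0.1561]
tool_rot: [-0.0, -0.0, 1.0, 0.001]
contact_force: [1.0, -0.3, -2.3]
gripper_width: 0.68
grasp_force: 22.9
t: 5.3
eef_pos: [0.5393, -0.2926, 0.1559]
tool_rot: [-0.0, 0.045, 0.999, 0.001]
contact_force: [0.2, -0.2, -3.2]
gripper_width: 0.676
grasp_force: 22.9
```

```bash
python3 - <<'E'
from h import *
shot('top','t1.png')
im=np.load('top.npz')['color'][:,:,::-1]
cv2.imwrite('pics/t1c.png',cv2.resize(np.clip(im[140:260,260:460]*1.6,0,255).astype(np.uint8),None,fx=4,fy=4,interpolation=cv2.INTER_CUBIC))
print(bot.get_obs()['eef_pos'],bot.get_obs()['tool_rot'],bot.get_obs()['gripper_width'],bot.get_obs()['q'])
E
```

```text
[ 0.5393666  -0.29270888  0.15594838] [-7.45867929e-05  4.50265882e-02  9.98985667e-01  4.87382759e-04] 0.6725044203136499 [ 0.18364191  0.48332874  0.28355982  1.80434618 -0.17086093  0.87822361
  2.02667508]
```

View pics/t1c.png

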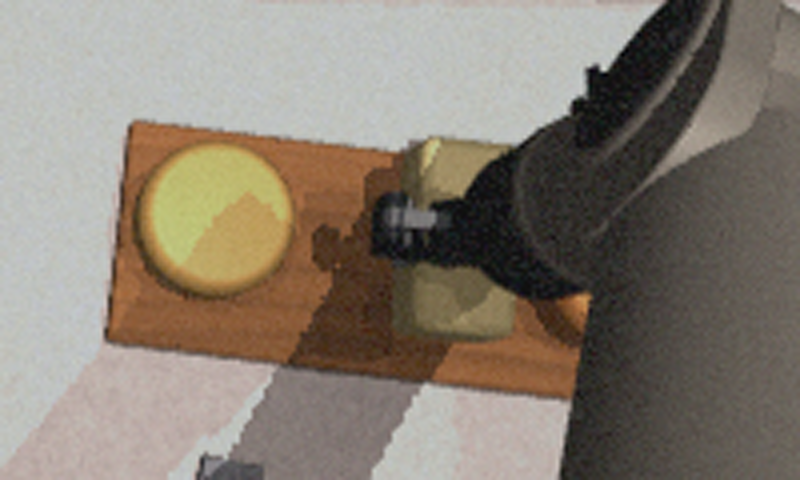

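The loaf hangs level in the gripper above the gap. Its far edge is at crop (470,143) and its near edge at (455,335), and it is roughly parallel to the board's x axis.

```bash
python3 - <<'E'
from h import *
f=lambda u,v,z:world('top',u/4+260,v/4+140,z)
print(f(470,143,.175),f(470,143,.165),f(455,335,.125))
b=[f(u,v,.02) for u,v in((132,121),(106,342))]; print(b)
E
```

```text
[ 0.5965 -0.2929  0.175 ] [ 0.5986 -0.2963  0.165 ] [ 0.4934 -0.298   0.125 ]
[array([ 0.6395, -0.1211,  0.02  ]), array([ 0.4916, -0.105 ,  0.02  ])]
```

```bash
python3 -m inch '[[-0.004,-0.003,0.02,0],[0,0,0.03,0],[0,0,0.025,0],[0,0,0.015,0],[0,0,0.005,0],[0,0,0.003,0],[0,0,0,0]]';  python3 -m inch '[[0,0,0.002,0],[0,0,0.002,0],[0,0,0,0]]'
```

```text
t: 6.05
eef_pos: [0.5432, -0.2978, 0.0587]
tool_rot: [0.001, 0.046, 0.999, -0.0]
contact_force: [0.4, 0.9, -2.6]
gripper_width: 0.676
grasp_force: 22.9
t: 6.35
eef_pos: [0.5427, -0.2976, 0.0543]
tool_rot: [0.0, 0.046, 0.999, -0.0]
contact_force: [-0.5, 1.5, -3.2]
gripper_width: 0.674
grasp_force: 22.9
```

```bash
python3 -m inch '[[0,0,0.001,0],[0,0,0.001,0],[0,0,0,0]]';  python3 -m inch '[[0,0,0.001,0],[0,0,0,0]]'
```

```text
t: 6.65
eef_pos: [0.5426, -0.2975, 0.0519]
tool_rot: [-0.0, 0.046, 0.999, 0.0]
contact_force: [0.2, -0.6, -3.2]
gripper_width: 0.678
grasp_force: 22.9
t: 6.85
eef_pos: [0.5427, -0.2976, 0.0512]
tool_rot: [0.0, 0.046, 0.999, 0.0]
contact_force: [-0.6, -0.2, -1.4]
gripper_width: 0.677
grasp_force: 23.2
```

```bash
python3 -m inch '[[0,0,0.001,0],[0,0,0,0]]'; python3 -m inch '[[0,0,0,0],[0,0,0,0],[0,0,0,0]]' 0.068;python3 -m inch '[[0,0,0,0],[0,0,-0.015,0],[0,0,-0.03,0],[0,0,-0.04,0],[0,0,-0.04,0],[0,0,-0.04,0]]' 0.08
python3 - <<'E'
from h import *
shot('scene','s1.png')
im=np.load('scene.npz')['color'][:,:,::-1]
cv2.imwrite('pics/s1c.png',cv2.resize(np.clip(im[80:220,120:320]*1.0,0,255).astype(np.uint8),None,fx=4,fy=4,interpolation=cv2.INTER_CUBIC))
o=bot.get_obs();print(o['eef_pos'],o['q'])
E
```

```text
t: 7.05
eef_pos: [0.5427, -0.2976, 0.0511]
tool_rot: [0.0, 0.046, 0.999, 0.0]
contact_force: [-3.4, 2.8, 9.2]
gripper_width: 0.673
grasp_force: 24.3
t: 7.35
eef_pos: [0.5429, -0.2977, 0.0501]
tool_rot: [0.0, 0.046, 0.999, -0.0]
contact_force: [0.9, 0.4, 0.0]
gripper_width: 0.798
grasp_force: 0.0
t: 7.95
eef_pos: [0.5424, -0.2977, 0.2178]
tool_rot: [0.0, 0.046, 0.999, -0.0]
contact_force: [0.5, -0.6, 0.5]
gripper_width: 0.936
grasp_force: 0.0
[ 0.54558397 -0.2996411   0.22504971] [ 0.16873648  0.41402595  0.31013393  1.73399664 -0.1470254   1.00473009
  2.00924264]
```

View pics/s1c.png

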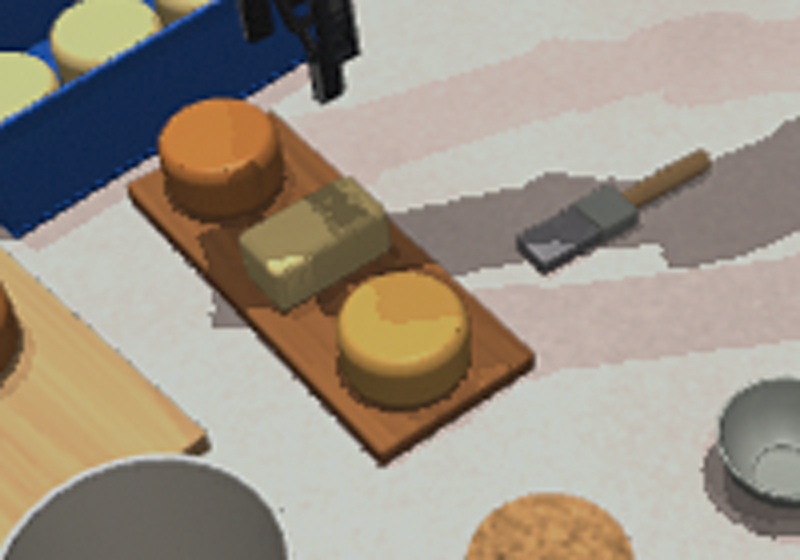

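The loaf lies flat and square between the wheels, on the board. Next I'll test, in free space, what the arm does at the edge of its reach. The rows only turn about the tool's z, and I need a tilt.

```bash
python3 - <<'E'
from h import *
c=[world('scene',u/4+120,v/4+80,.066) for u,v in((243,245),(350,182),(388,212),(285,270))];print(c,np.mean(c,0))
E
python3 -m inch '[[-0.02,0.02,-0.05,0],[-0.02,0.02,-0.04,0],[-0.05,0,0,0],[-0.05,0,0,0],[-0.05,0,0,0],[-0.05,0,0,0],[-0.05,0,0,0],[-0.05,0,0,0],[-0.05,0,0,0],[-0.05,0,0,0]]'; python3 -c "
from station import bot; print(bot.get_obs()['q'].round(3).tolist())"
```

```text
[array([ 0.6029, -0.3172,  0.066 ]), array([ 0.499 , -0.3099,  0.066 ]), array([ 0.5005, -0.2627,  0.066 ]), array([ 0.5972, -0.2733,  0.066 ])] [ 0.5499   -0.290775  0.066   ]
t: 9.0
eef_pos: [0.9051, -0.3084, 0.2954]
tool_rot: [0.008, 0.068, 0.998, 0.008]
contact_force: [0.1, -1.9, -1.4]
gripper_width: 0.935
grasp_force: 0.0
[0.175, 1.144, 0.688, 0.326, -0.646, 1.728, 1.815]
```

```bash
python3 -m inch '[[-0.05,0,0,0],[-0.05,0,0,0],[-0.05,0,0,0],[-0.05,0,0,0]]'; python3 -m inch '[[-0.05,0,-0.05,0],[-0.05,0,-0.05,0],[-0.05,0,-0.05,0],[-0.05,0,-0.05,0]]';python3 -c "
from station import bot; print(bot.get_obs()['q'].round(3).tolist())"
```

```text
t: 9.4
eef_pos: [0.9486, -0.3166, 0.2769]
tool_rot: [0.056, 0.086, 0.995, -0.004]
contact_force: [0.2, -1.3, -0.4]
gripper_width: 0.939
grasp_force: 0.0
t: 9.8
eef_pos: [0.9479, -0.2959, 0.3973]
tool_rot: [0.113, 0.085, 0.99, -0.015]
contact_force: [0.3, -0.7, 0.3]
gripper_width: 0.935
grasp_force: 0.0
[0.148, 1.142, 1.294, 0.241, -1.24, 1.697, 1.786]
```

```bash
python3 -m inch '[[-0.05,0,-0.05,0],[-0.05,0,-0.05,0],[-0.05,0,-0.05,0],[-0.05,0,-0.05,0]]';python3 -m inch '[[-0.05,0,0,0],[-0.05,0,0,0],[-0.05,0,0,0],[-0.05,0,0,0]]';python3 -c "
from station import bot; print(bot.get_obs()['q'].round(3).tolist())"
```

```text
t: 10.2
eef_pos: [0.9348, -0.2765, 0.5049]
tool_rot: [0.166, 0.085, 0.982, -0.026]
contact_force: [0.5, -0.3, 0.5]
gripper_width: 0.944
grasp_force: 0.0
t: 10.6
eef_pos: [0.9882, -0.2703, 0.5011]
tool_rot: [0.229, 0.084, 0.969, -0.038]
contact_force: [-0.1, 0.2, 0.7]
gripper_width: 0.939
grasp_force: 0.0
[0.101, 1.054, 1.293, 0.242, -1.223, 1.54, 1.745]
```

Pushing past the reach limit tilts the tool, now to about 27°. I'll fit a quick kinematic model from the logged joint and pose pairs, so I can plan a tilt of about 65° that also works at the bottle and at the mat.

```bash
cat > kin.py <<'E'
import numpy as np, itertools
from scipy.spatial.transform import Rotation as R
from scipy.optimize import least_squares
D=[([-1.31314,.47776,.02234,1.55634,-.01151,1.10931,-.0831],[.24124,.62987,.2444],[-.0001,.18185,.98333,-.00084]),
([.18364,.48333,.28356,1.80435,-.17086,.87822,2.02668],[.53937,-.29271,.15595],[0,.04503,.99899,.0005]),
([.16874,.41403,.31013,1.734,-.14703,1.00473,2.00924],[.54558,-.29964,.22505],[0,.046,.999,0]),
([.175,1.144,.688,.326,-.646,1.728,1.815],[.9051,-.3084,.2954],[.008,.068,.998,.008]),
([.148,1.142,1.294,.241,-1.24,1.697,1.786],[.9479,-.2959,.3973],[.113,.085,.99,-.015]),
([.101,1.054,1.293,.242,-1.223,1.54,1.745],[.9882,-.2703,.5011],[.229,.084,.969,-.038])]
AX='zyzyzyz'
def rots(q,s,c1,c7):
    out=[R.from_euler('z',c1)]
    for i in range(7): out.append(out[-1]*R.from_euler(AX[i],s[i]*q[i]))
    out[-1]=out[-1]*R.from_euler('z',c7); return out
q_=lambda t:R.from_quat([t[1],t[2],t[3],t[0]])
def fk(q,P):
    rs=rots(q,P['s'],P['c1'],P['c7']); return sum(r.apply(o) for r,o in zip(rs,P['o'])),rs[-1]
def fit(D=D):
    best=None
    for s in itertools.product([1,-1],repeat=4):
        s=[s[0],1,s[1],1,s[2],1,s[3]]
        for c1 in (0,3.14):
          for c7 in(0,1.57,3.14,-1.57):
            f=lambda c:np.concatenate([(q_(t).inv()*rots(q,s,c[0],c[1])[-1]).as_rotvec() for q,p,t in D])
            r=least_squares(f,[c1,c7])
            if best is None or r.cost<best[0]: best=(r.cost,s,r.x,np.abs(r.fun).max())
    _,s,c,e=best
    A=np.vstack([np.hstack([r.as_matrix() for r in rots(q,s,*c)]) for q,p,t in D]); b=np.concatenate([p for q,p,t in D])
    L=np.array([.36,.0,.42,0,.4,0,0,.25]); x0=np.zeros(24); x0[2::3]=L
    lam=3e-3
    x=x0+np.linalg.solve(A.T@A+lam**2*np.eye(24),A.T@(b-A@x0))
    return dict(s=s,c1=c[0],c7=c[1],o=x.reshape(8,3)),e,np.abs(A@x-b).max()
if __name__=='__main__':
    P,e,m=fit(); print(P['s'],P['c1'],P['c7'],'rot err',e,'pos err',m); print(P['o'].round(3))
E
python3 kin.py
```

```text
[-1, 1, -1, 1, -1, 1, -1] -0.00042225180923831585 1.5702731066476103 rot err 0.010950165857863289 pos err 7.709134709760201e-05
[[-0.004 -0.002  0.323]
 [ 0.002 -0.018 -0.037]
 [ 0.001 -0.018  0.481]
 [-0.001 -0.016  0.061]
 [ 0.    -0.016  0.436]
 [-0.     0.002  0.036]
 [ 0.002  0.002  0.031]
 [-0.002  0.003  0.281]]
```

```bash
cat > ik.py <<'E'
from kin import *
P,_,_=fit()
lo=np.array([-2.96,-.34,-1.41,.24,-1.37,.17,-2.96])+.03; hi=np.array([2.96,2.1,1.46,2.44,4.51,1.92,2.96])-.03
def tool(az,al):  # tool z dir az, tilt al from down; tool y horizontal
    z=np.array([np.sin(al)*np.cos(az),np.sin(al)*np.sin(az),-np.cos(al)]); y=np.array([-np.sin(az),np.cos(az),0]); return R.from_matrix(np.c_[np.cross(y,z),y,z])
def ik(p,Rt,q0,w=.3):
    def f(q):
        a,r=fk(q,P); return np.r_[a-p,w*(Rt.inv()*r).as_rotvec(),1e-3*(q-q0)]
    r=least_squares(f,np.clip(q0,lo+.01,hi-.01),bounds=(lo,hi),max_nfev=60); e=f(r.x); return r.x,np.linalg.norm(e[:3]),np.linalg.norm(e[3:6])/w
E
python3 - <<'E'
from ik import *
rng=np.random.default_rng(0)
for al in (65,75):
  for az in (-60,-30,0,30,60,80):
    Rt=tool(np.radians(az),np.radians(al)); row=[]
    for p in ((.66,.257,.08),(.616,.0275,.08),(.62,.05,.30)):
        best=(9,)
        for k in range(14):
            q,e,a=ik(np.array(p),Rt,rng.uniform(lo,hi))
            if e+a<best[0]: best=(e+a,q)
            if best[0]<.01: break
        row.append((round(best[0],3),best[1].round(1).tolist()))
    print(al,az,row)
E
```

```text
65 -60 [(np.float64(0.0), [-0.4, 1.1, -0.8, 1.5, 1.5, 1.9, -1.1]), (np.float64(0.0), [-0.6, 0.8, -0.1, 2.0, 1.3, 1.3, -1.2]), (np.float64(0.0), [-1.3, 0.6, 0.9, 2.0, 0.9, 1.0, -0.6])]
65 -30 [(np.float64(0.0), [-0.7, 0.9, -0.3, 1.9, 1.7, 1.3, -1.1]), (np.float64(0.0), [-0.8, 0.8, 0.2, 2.3, 2.0, 1.0, -1.6]), (np.float64(0.0), [0.3, 0.5, -1.2, 2.2, 1.8, 1.4, -0.7])]
65 0 [(np.float64(0.0), [0.3, 1.5, -1.4, 2.1, 2.6, 1.7, -0.3]), (np.float64(0.0), [0.8, 1.5, -1.4, 2.4, 2.8, 1.5, -0.2]), (np.float64(0.0), [0.8, 0.4, -1.3, 2.3, 2.3, 0.8, -0.7])]
65 30 [(np.float64(0.0), [-1.1, 1.1, 0.8, 2.3, 3.4, 1.3, -2.3]), (np.float64(0.0), [-0.4, 0.9, 0.6, 2.4, 3.8, 1.5, -1.9]), (np.float64(0.0), [0.4, 0.2, -0.4, 2.3, 4.0, 0.6, -2.0])]
65 60 [(np.float64(0.0), [-0.6, 0.9, 0.6, 2.1, 4.1, 1.4, -2.0]), (np.float64(0.0), [1.2, 1.4, -1.3, 2.0, 0.3, 0.3, 2.9]), (np.float64(0.0), [0.9, 0.5, -0.8, 2.0, -1.2, 0.8, -2.5])]
65 80 [(np.float64(0.0), [-0.7, 1.3, 1.0, 1.9, 4.2, 1.9, -2.2]), (np.float64(0.0), [0.2, 0.9, 0.1, 1.8, -1.3, 1.3, -2.0]), (np.float64(0.0), [0.8, 0.6, -0.7, 1.8, -0.9, 1.1, -2.6])]
75 -60 [(
[... 380 characters left out ...]
 [0.1, 1.3, -1.1, 2.2, 2.7, 1.8, -0.7]), (np.float64(0.0), [0.9, 1.7, -1.4, 2.4, 3.1, 1.5, 0.0]), (np.float64(0.001), [0.8, 0.7, -1.4, 2.4, 2.5, 1.2, -0.7])]
75 30 [(np.float64(0.0), [-0.5, 0.9, 0.0, 2.3, 3.2, 1.3, -1.6]), (np.float64(0.0), [0.0, 0.9, 0.1, 2.4, 3.8, 1.5, -1.6]), (np.float64(0.0), [0.7, 0.4, -0.7, 2.3, 3.8, 0.8, -1.7])]
75 60 [(np.float64(0.0), [-0.3, 0.9, 0.2, 2.1, 4.1, 1.3, -1.8]), (np.float64(0.0), [1.3, 1.6, -1.4, 2.0, 0.4, 0.4, 2.9]), (np.float64(0.0), [-0.5, 0.8, 1.1, 2.1, 4.4, 1.9, -2.2])]
75 80 [(np.float64(0.0), [-0.4, 1.1, 0.5, 1.9, 4.3, 1.7, -2.0]), (np.float64(0.0), [0.8, 1.1, -0.7, 1.7, -0.8, 1.0, -2.3]), (np.float64(0.0), [1.1, 1.0, -1.3, 1.7, -0.4, 0.9, -2.9])]
```

```bash
cat > go.py <<'E'
import sys
from kin import q_,R
import numpy as np
from station import bot
def st():
    o=bot.get_obs(); r=q_(o['tool_rot']); z=r.as_matrix()[:,2]; y=r.as_matrix()[:,1]
    print('t',o['t'],'p',o['eef_pos'].round(4),'tilt',np.degrees(np.arccos(-z[2])).round(1),'az',np.degrees(np.arctan2(z[1],z[0])).round(1),'y',y.round(3),'q',o['q'].round(2).tolist(),'F',np.round(o['contact_force'],1)); return o,r
if __name__=='__main__':
    o,r=st()
    if len(sys.argv)>3:
        d=np.array(list(map(float,sys.argv[1:4])))-o['eef_pos']; print('tool delta',r.inv().apply(d).round(4),'dist',np.linalg.norm(d).round(3))
E
python3 go.py .35 .6 .5
```

```text
t 10.6 p [ 0.9882 -0.2703  0.5011] tilt 26.9 az -14.4 y [ 0.18   0.983 -0.035] q [0.1, 1.05, 1.29, 0.24, -1.22, 1.54, 1.75] F [-0.1  0.2  0.7]
tool delta [ 0.6892  0.7403 -0.3765] dist 1.079
```

```bash
python3 -m inch '[[0.03,0.034,-0.017,0],[0.03,0.034,-0.017,0],[0.03,0.034,-0.017,0],[0.03,0.034,-0.017,0],[0.03,0.034,-0.017,0],[0.03,0.034,-0.017,0],[0.03,0.034,-0.017,0],[0.03,0.034,-0.017,0],[0.03,0.034,-0.017,0],[0.03,0.034,-0.017,0],[0.03,0.034,-0.017,0],[0.03,0.034,-0.017,0]]';  python3 -m inch '[[0.03,0.034,-0.017,0],[0.03,0.034,-0.017,0],[0.03,0.034,-0.017,0],[0.03,0.034,-0.017,0],[0.03,0.034,-0.017,0],[0.03,0.034,-0.017,0],[0.03,0.034,-0.017,0],[0.03,0.034,-0.017,0],[0.03,0.034,-0.017,0],[0.03,0.034,-0.017,0]]'; python3 go.py -.3 .9 .45
```

```text
t: 11.8
eef_pos: [0.6703, 0.1901, 0.5069]
tool_rot: [0.229, 0.084, 0.969, -0.038]
contact_force: [0.6, -0.1, -1.0]
gripper_width: 0.938
grasp_force: 0.0
t: 12.8
eef_pos: [0.3931, 0.5871, 0.5107]
tool_rot: [0.229, 0.084, 0.969, -0.038]
contact_force: [0.9, 0.7, 0.9]
gripper_width: 0.933
grasp_force: 0.0
t 12.8 p [0.3931 0.5871 0.5107] tilt 26.9 az -14.5 y [ 0.18   0.983 -0.036] q [-1.96, 0.66, 1.35, 1.25, -0.25, 1.44, 0.63] F [0.9 0.7 0.9]
tool delta [ 0.6833  0.1847 -0.2845] dist 0.763
```

```bash
python3 -m inch '[[0.044,0.012,-0.018,0],[0.044,0.012,-0.018,0],[0.044,0.012,-0.018,0],[0.044,0.012,-0.018,0],[0.044,0.012,-0.018,0],[0.044,0.012,-0.018,0],[0.044,0.012,-0.018,0],[0.044,0.012,-0.018,0],[0.044,0.012,-0.018,0],[0.044,0.012,-0.018,0]]';  python3 go.py -.3 .9 .45
```

```text
t: 13.8
eef_pos: [-0.0524, 0.7884, 0.4681]
tool_rot: [0.229, 0.084, 0.969, -0.039]
contact_force: [-0.3, 1.9, 0.8]
gripper_width: 0.934
grasp_force: 0.0
t 13.8 p [-0.0524  0.7884  0.4681] tilt 26.9 az -14.5 y [ 0.18   0.983 -0.037] q [-2.2, 0.96, 1.24, 0.71, -0.44, 1.89, 0.03] F [-0.3  1.9  0.8]
tool delta [ 0.2424  0.0658 -0.1049] dist 0.272
```

```bash
python3 -m inch '[[0.02,0.043,-0.012,0],[0.02,0.043,-0.012,0],[0.02,0.043,-0.012,0],[0.02,0.043,-0.012,0],[0.02,0.043,-0.012,0],[0.02,0.043,-0.012,0],[0.02,0.043,-0.012,0],[0.02,0.043,-0.012,0]]';  python3 go.py -.3 1.3 .5
```

```text
t: 14.6
eef_pos: [-0.1053, 0.9128, 0.3902]
tool_rot: [0.222, 0.067, 0.972, 0.03]
contact_force: [39.7, 3.2, 27.0]
gripper_width: 0.939
grasp_force: 0.0
t 14.6 p [-0.1053  0.9128  0.3902] tilt 25.8 az 3.9 y [0.117 0.989 0.089] q [-1.99, 1.19, 1.46, 0.24, -0.89, 1.92, -0.14] F [39.7  3.2 27. ]
tool delta [ 0.1828  0.3699 -0.1721] dist 0.447
```

```bash
python3 -m inch '[[-0.02,-0.043,0.0,0],[-0.02,-0.043,0,0]]';  python3 go.py
python3 - <<'E'
from h import *
a=shot('top','t2.png');b=shot('scene','s2.png')
cv2.imwrite('pics/both2.png',np.vstack([cv2.resize(x,(400,300)) for x in (cv2.imread('pics/t2.png')*1,cv2.imread('pics/s2.png'))]))
E
```

```text
t: 14.8
eef_pos: [-0.0914, 0.8645, 0.4035]
tool_rot: [0.222, 0.07, 0.972, 0.039]
contact_force: [-0.4, 1.4, 2.9]
gripper_width: 0.934
grasp_force: 0.0
t 14.8 p [-0.0914  0.8645  0.4035] tilt 26.1 az 5.8 y [0.119 0.987 0.107] q [-2.22, 1.11, 1.43, 0.68, -0.71, 1.74, 0.02] F [-0.4  1.4  2.9]
```

View pics/both2.png

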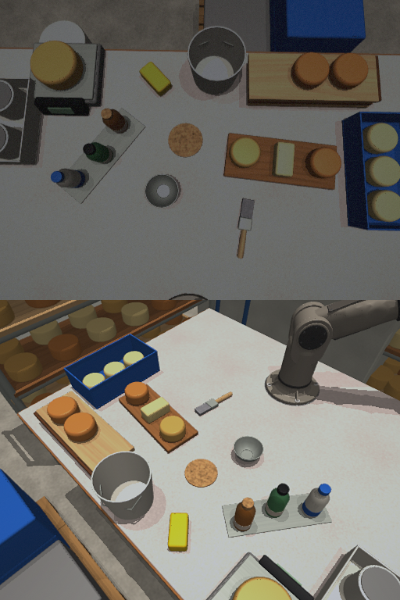

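```bash
python3 - <<'E'
from ik import *
rng=np.random.default_rng(1)
q,t=[-2.22,1.11,1.43,.68,-.71,1.74,.02],[-.0914,.8645,.4035]; print(fk(np.array(q),P)[0],t)
for al in (62,68):
  for az in (-75,-45,-15,15,30,45,60,75):
    Rt=tool(np.radians(az),np.radians(al)); 
    for p in ((.66,.257,.08),(.616,.0275,.08),(.62,.1,.30)):
        S=set()
        for k in range(16):
            q,e,a=ik(np.array(p),Rt,rng.uniform(lo,hi))
            if e+a<.01: S.add((round(q[2],1),round(q[4],1),round(q[5],1)))
        print(al,az,p[:1],len(S),sorted(S,key=lambda s:s[1])[::3])
E
```

```text
[-0.09915805  0.87215059  0.39934772] [-0.0914, 0.8645, 0.4035]
62 -75 (0.66,) 10 [(np.float64(0.7), np.float64(0.3), np.float64(1.3)), (np.float64(0.4), np.float64(0.6), np.float64(1.4)), (np.float64(-0.1), np.float64(0.9), np.float64(1.6)), (np.float64(-0.6), np.float64(1.3), np.float64(1.9))]
62 -75 (0.616,) 11 [(np.float64(1.1), np.float64(-0.0), np.float64(0.7)), (np.float64(0.2), np.float64(0.9), np.float64(1.1)), (np.float64(-0.1), np.float64(1.1), np.float64(1.3)), (np.float64(-0.7), np.float64(1.4), np.float64(1.8))]
62 -75 (0.62,) 5 [(np.float64(1.4), np.float64(0.0), np.float64(1.1)), (np.float64(0.0), np.float64(0.9), np.float64(1.6))]
62 -45 (0.66,) 7 [(np.float64(0.8), np.float64(0.7), np.float64(0.7)), (np.float64(-0.3), np.float64(1.4), np.float64(1.4)), (np.float64(-1.0), np.float64(1.8), np.float64(1.9))]
62 -45 (0.616,) 9 [(np.float64(1.0), np.float64(1.3), np.float64(0.2)), (np.float64(-0.0), np.float64(1.6), np.float64(1.1)), (np.float64(-0.9), np.float64(1.8), np.float64(1.7))]
62 -45 (0.62,) 10 [(np.float64(0.3), np.float64(1.2), np.float64(1.1)), (np.float64(-
[... 5678 characters left out ...]
.float64(-1.3), np.float64(0.6)), (np.float64(-1.0), np.float64(-0.8), np.float64(0.4)), (np.float64(0.9), np.float64(4.3), np.float64(1.9)), (np.float64(0.4), np.float64(4.5), np.float64(1.5))]
68 60 (0.62,) 3 [(np.float64(-0.9), np.float64(-1.3), np.float64(0.7))]
68 75 (0.66,) 8 [(np.float64(-0.7), np.float64(-1.3), np.float64(0.6)), (np.float64(-1.4), np.float64(0.6), np.float64(0.3)), (np.float64(0.7), np.float64(4.3), np.float64(1.6))]
68 75 (0.616,) 5 [(np.float64(-0.1), np.float64(-1.3), np.float64(1.2)), (np.float64(-0.8), np.float64(-0.8), np.float64(0.8))]
68 75 (0.62,) 4 [(np.float64(-0.0), np.float64(-1.3), np.float64(1.2)), (np.float64(-1.1), np.float64(-0.8), np.float64(0.8))]
```

Scene is intact: the loaf is in the gap, all three bottles are standing and the mat is empty. Plan: pick the bottle by its stopper with the present 26° tilt and stand it on the mat. Then tilt the tool further in free space, regrasp the bottle at the mat, turn it over and put it back.

```bash
python3 -m inch '[[-0.02,-0.045,0,-7],[-0.03,-0.04,0,-7.1],[-0.03,-0.04,0,0]]' 0.06; python3 - <<'E'
from h import *
print('scene',world('scene',477/1.5,386/1.5,.156),'top',world('top',204.5/1.5,217/1.5,.156),'green scene',world('scene',544/1.5,362/1.5,.156))
print('mat scene',world('scene',387/1.5,332/1.5,.006))
E
python3 go.py .627 .253 .23
```

```text
t: 15.2
eef_pos: [-0.025, 0.7401, 0.4318]
tool_rot: [0.224, -0.048, 0.973, 0.012]
contact_force: [0.2, 0.7, 1.1]
gripper_width: 0.705
grasp_force: 0.0
scene [0.6588 0.2555 0.156 ] top [0.6624 0.2569 0.156 ] green scene [0.5575 0.3024 0.156 ]
mat scene [0.618  0.0319 0.006 ]
t 15.2 p [-0.025   0.7401  0.4318] tilt 25.9 az 5.9 y [-0.099  0.995  0.002] q [-2.47, 0.9, 1.44, 1.19, -0.48, 1.53, 0.41] F [0.2 0.7 1.1]
tool delta [-0.4524 -0.5495  0.4434] dist 0.839
```

```bash
python3 -m inch '[[-0.025,-0.0305,0.0246,0],[-0.025,-0.0305,0.0246,0],[-0.025,-0.0305,0.0246,0],[-0.025,-0.0305,0.0246,0],[-0.025,-0.0305,0.0246,0],[-0.025,-0.0305,0.0246,0],[-0.025,-0.0305,0.0246,0],[-0.025,-0.0305,0.0246,0],[-0.025,-0.0305,0.0246,0],[-0.025,-0.0305,0.0246,0],[-0.025,-0.0305,0.0246,0],[-0.025,-0.0305,0.0246,0]]'; python3 -m inch '[[-0.025,-0.0305,0.0246,0],[-0.025,-0.0305,0.0246,0],[-0.025,-0.0305,0.0246,0],[-0.025,-0.0305,0.0246,0],[-0.025,-0.0305,0.0246,0],[-0.02,-0.02,0.012,0],[0,0,0,0]]'; python3 go.py .662 .2565 .141
```

```text
t: 16.4
eef_pos: [0.4087, 0.4132, 0.297]
tool_rot: [0.224, -0.044, 0.973, 0.014]
contact_force: [0.2, 0.0, 0.0]
gripper_width: 0.702
grasp_force: 0.0
t: 17.1
eef_pos: [0.6134, 0.2558, 0.2405]
tool_rot: [0.226, -0.039, 0.973, 0.012]
contact_force: [-0.2, -0.3, -0.1]
gripper_width: 0.698
grasp_force: 0.0
t 17.1 p [0.6134 0.2558 0.2405] tilt 26.1 az 5.3 y [-0.081  0.997  0.006] q [-1.28, 0.39, 0.88, 1.97, -0.26, 0.5, 1.35] F [-0.2 -0.3 -0.1]
tool delta [ 0.0003 -0.0038  0.1107] dist 0.111
```

```bash
python3 -m inch '[[0,-0.004,0.03,0],[0,0,0.03,0],[0,0,0.025,0],[0,0,0.015,0],[0,0,0.01,0],[0,0,0,0]]'; python3 -m inch '[[0,0,0,0],[0,0,0,0],[0,0,0,0],[0,0,0,0]]' 0.042 20;  python3 -m inch '[[0,0,0,0],[0,0,0,0],[0,0,0,0],[0,0,0,0]]' 0.02 20; python3 go.py .62 .03 .25
python3 - <<'E'
from h import *
shot('scene','s3.png')
im=np.load('scene.npz')['color'][:,:,::-1]
cv2.imwrite('pics/s3c.png',cv2.resize(im[180:320,240:440],None,fx=4,fy=4,interpolation=cv2.INTER_CUBIC))
E
```

```text
t: 17.7
eef_pos: [0.6572, 0.2632, 0.1394]
tool_rot: [0.224, -0.044, 0.974, 0.012]
contact_force: [0.1, -0.5, -0.1]
gripper_width: 0.706
grasp_force: 0.0
t: 18.1
eef_pos: [0.6573, 0.2629, 0.1405]
tool_rot: [0.225, -0.044, 0.973, 0.013]
contact_force: [-0.2, -0.3, 0.6]
gripper_width: 0.49
grasp_force: 0.3
t: 18.5
eef_pos: [0.6578, 0.2627, 0.1404]
tool_rot: [0.225, -0.044, 0.973, 0.013]
contact_force: [-0.6, -1.3, 4.6]
gripper_width: 0.389
grasp_force: 19.6
t 18.5 p [0.6578 0.2627 0.1404] tilt 26.0 az 5.8 y [-0.091  0.996  0.005] q [-1.03, 0.56, 0.63, 1.94, -0.42, 0.33, 1.49] F [-0.6 -1.3  4.6]
tool delta [ 0.0043 -0.2277 -0.1253] dist 0.26
```

View pics/s3c.png

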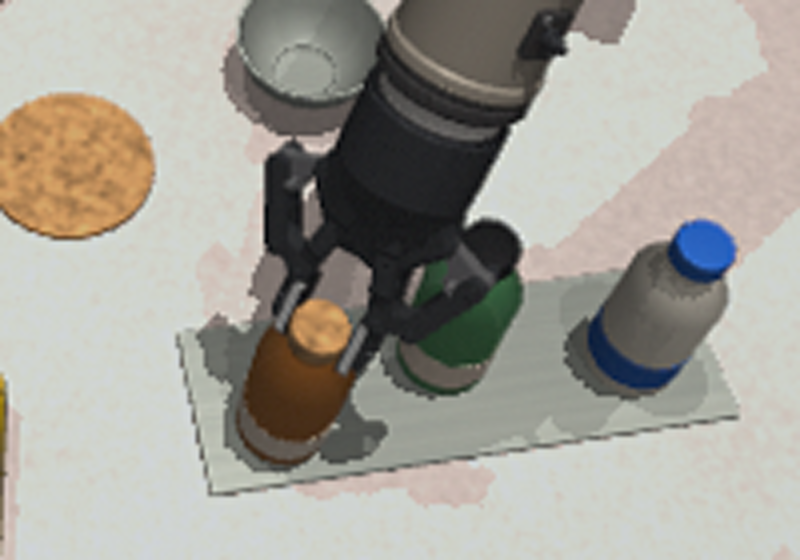

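The cork stopper sits between the pads, at crop (320,325). The gripper is clear of the green bottle.

```bash
python3 -m inch '[[-0.0044,0,-0.009,0],[-0.0088,0,-0.018,0],[-0.0088,0,-0.018,0],[-0.0088,0,-0.018,0],[0.003,-0.012,-0.0015,0],[0.006,-0.025,-0.003,0],[0.006,-0.025,-0.003,0],[0.006,-0.025,-0.003,0],[0.006,-0.025,-0.003,0],[0.006,-0.025,-0.003,0],[0.006,-0.025,-0.003,0]]'; python3 -m inch '[[0.006,-0.025,-0.003,0],[0.006,-0.025,-0.003,0],[0.006,-0.02,-0.003,0],[0.003,-0.01,-0.0015,0],[0,0,0,0],[0,0,0,0]]';python3 go.py .615 .030 .16
python3 - <<'E'
from h import *
shot('scene','s4.png')
im=np.load('scene.npz')['color'][:,:,::-1]
cv2.imwrite('pics/s4c.png',cv2.resize(im[120:260,180:380],None,fx=4,fy=4,interpolation=cv2.INTER_CUBIC))
E
```

```text
t: 19.65
eef_pos: [0.6266, 0.0952, 0.208]
tool_rot: [0.223, -0.044, 0.974, 0.012]
contact_force: [0.2, 0.6, -2.2]
gripper_width: 0.388
grasp_force: 20.4
t: 20.25
eef_pos: [0.6124, 0.016, 0.2091]
tool_rot: [0.224, -0.044, 0.974, 0.013]
contact_force: [-0.2, -0.6, -2.0]
gripper_width: 0.387
grasp_force: 20.4
t 20.25 p [0.6124 0.016  0.2091] tilt 25.9 az 5.8 y [-0.092  0.996  0.005] q [-0.65, 0.26, 0.6, 2.12, -0.42, 0.38, 1.93] F [-0.2 -0.6 -2. ]
tool delta [0.018  0.0135 0.0459] dist 0.051
```

View pics/s4c.png

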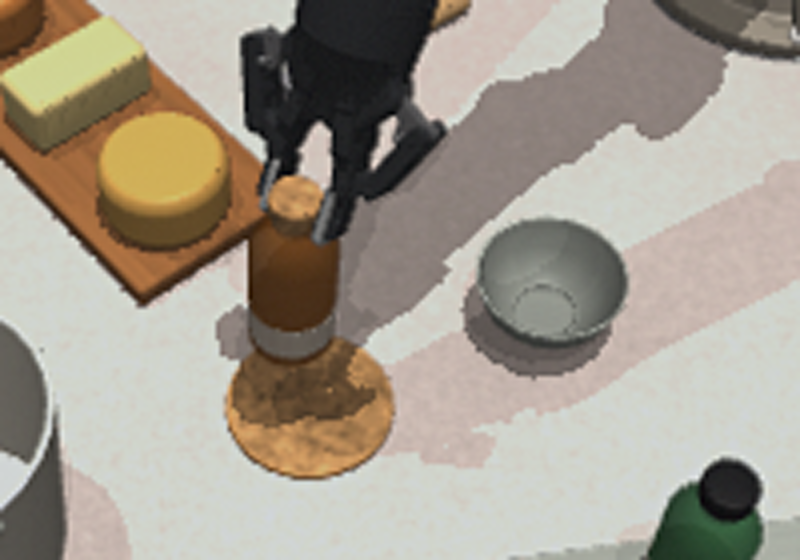

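The bottle hangs upright; its stopper is at crop (297,200) and the mat's centre at (311,408). The TCP needs about 14 mm towards +y before lowering.

```bash
python3 - <<'E'
from h import *
f=lambda u,v,z:world('scene',u/4+180,v/4+120,z)
print('mat',f(311,408,.006),'stopper',f(297,198,.225))
E
python3 -m inch '[[0,0.0145,0,0],[0.006,0,0.012,0],[0.009,0,0.0195,0],[0.006,0,0.016,0],[0.003,0,0.008,0],[0,0,0,0]]';python3 go.py .615 .0305 .141
```

```text
mat [0.62   0.0329 0.006 ] stopper [0.6183 0.0199 0.225 ]
t: 20.9
eef_pos: [0.6136, 0.0312, 0.1479]
tool_rot: [0.223, -0.045, 0.974, 0.012]
contact_force: [0.2, -0.2, -2.5]
gripper_width: 0.389
grasp_force: 20.5
t 20.9 p [0.6136 0.0312 0.1479] tilt 25.8 az 5.8 y [-0.093  0.996  0.004] q [-0.53, 0.36, 0.43, 2.15, -0.56, 0.24, 2.03] F [ 0.2 -0.2 -2.5]
tool delta [ 0.0018 -0.0009  0.0068] dist 0.007
```

```bash
python3 -m inch '[[0.0012,-0.002,0.0026,0],[0.0008,-0.001,0.0018,0],[0.0004,0,0.0009,0],[0,0,0,0]]';python3 -m inch '[[0.0004,0,0.0009,0],[0.0004,0,0.0009,0],[0,0,0,0]]'
```

```text
t: 21.3
eef_pos: [0.6146, 0.0272, 0.1438]
tool_rot: [0.224, -0.044, 0.973, 0.012]
contact_force: [-0.6, 0.8, -3.3]
gripper_width: 0.389
grasp_force: 20.5
t: 21.6
eef_pos: [0.6145, 0.0274, 0.1414]
tool_rot: [0.224, -0.044, 0.973, 0.012]
contact_force: [-0.2, 0.1, -2.2]
gripper_width: 0.388
grasp_force: 20.5
```

```bash
python3 -m inch '[[0.0004,0,0.0009,0],[0.0002,0,0.0005,0],[0,0,0,0]]';python3 -m inch '[[0.0002,0,0.0005,0],[0,0,0,0]]'
```

```text
t: 21.9
eef_pos: [0.6152, 0.0273, 0.1404]
tool_rot: [0.225, -0.044, 0.973, 0.012]
contact_force: [-0.3, 0.0, 0.0]
gripper_width: 0.388
grasp_force: 20.6
t: 22.1
eef_pos: [0.6156, 0.0272, 0.1403]
tool_rot: [0.225, -0.044, 0.973, 0.012]
contact_force: [-0.4, -0.7, 4.1]
gripper_width: 0.389
grasp_force: 20.6
```

The bottle stands on the mat. I'll release and retreat, then simulate the next tilt push with the model before doing it.

```bash
python3 -m inch '[[0,0,0,0],[0,0,0,0],[0,0,0,0]]' 0.045;python3 -m inch '[[0,0,-0.01,0],[0,0,-0.02,0],[0,0,-0.04,0],[0,0,-0.04,0],[-0.03,0,-0.04,0],[-0.03,0,-0.03,0]]' 0.06; python3 go.py
cat > sim.py <<'E'
from ik import *
from h import world
def info(q):
    p,r=fk(q,P); z=r.as_matrix()[:,2]; return p.round(3),'tilt',np.degrees(np.arccos(-z[2])).round(0),'az',np.degrees(np.arctan2(z[1],z[0])).round(0),'q',q.round(2)
def move(q,tgt,n=None):
    p,r=fk(q,P); n=n or int(np.ceil(np.linalg.norm(tgt-p)/.05))
    for k in range(n): q,e,a=ik(p+(tgt-p)*(k+1)/n,r,q,.3)
    return q,e,a
def push(q,d,n,w=.3):
    for k in range(n):
        p,r=fk(q,P); q,e,a=ik(p+.05*np.array(d),r,q,w)
    return q
if __name__=='__main__':
    from station import bot
    q0=bot.get_obs()['q']; print(info(q0)[0],bot.get_obs()['eef_pos'])
    print('edge',world('scene',40/1.5,215/1.5,0),world('scene',400/1.5,15/1.5,0))
    for A in (-50,-80,85):
        d=np.array([np.cos(np.radians(A)),np.sin(np.radians(A)),0])
        q,e,a=move(q0,d*.75+[0,0,.5]); print(A,'there',e.round(3),a.round(3))
        for n in range(5):
            q=push(q,d+[0,0,.2],8); print(info(q))
        for t in ((.55,.1,.4),(.616,.03,.25),(.616,.03,.09)):
            q,e,a=move(q,np.array(t)); print(' ->',t,e.round(3),a.round(3),q.round(2))
E
python3 sim.py
```

```text
t: 22.4
eef_pos: [0.6145, 0.0272, 0.1393]
tool_rot: [0.224, -0.044, 0.973, 0.012]
contact_force: [0.5, 0.1, 0.3]
gripper_width: 0.526
grasp_force: 0.3
t: 23.0
eef_pos: [0.5891, 0.0239, 0.329]
tool_rot: [0.224, -0.044, 0.974, 0.013]
contact_force: [1.4, 1.8, 0.1]
gripper_width: 0.704
grasp_force: 0.0
t 23.0 p [0.5891 0.0239 0.329 ] tilt 25.9 az 5.9 y [-0.091  0.996  0.005] q [-1.03, 0.02, 0.91, 2.04, -0.02, 0.64, 1.55] F [1.4 1.8 0.1]
[0.59  0.029 0.329] [0.58911605 0.02388064 0.32897642]
edge [ 0.9374 -0.7413  0.    ] [-0.2435 -0.7488  0.    ]
-50 there 0.0 0.0
(array([ 0.69 , -0.806,  0.529]), 'tilt', np.float64(41.0), 'az', np.float64(-19.0), 'q', array([ 0.8 ,  1.03,  1.  ,  0.27, -1.34,  1.39,  2.59]))
(array([ 0.823, -0.944,  0.522]), 'tilt', np.float64(74.0), 'az', np.float64(-39.0), 'q', array([ 0.75,  1.19,  0.87,  0.27, -1.34,  0.56,  2.65]))
(array([ 0.851, -0.974,  0.52 ]), 'tilt', np.float64(87.0), 'az', np.float64(-48.0), 'q', array([ 0.7 ,  1.27,  0.94,  0.27, -1.34,  0.2 ,  2.57]))
(array([ 0.849, -0.976,  0.526]), 'tilt', np.float64(89.0), 'az', np.float64(-52.0), 'q'
[... 1681 characters left out ...]
 1.25,  1.43,  0.27, -1.01,  0.64,  0.38]))
(array([0.145, 1.287, 0.512]), 'tilt', np.float64(89.0), 'az', np.float64(78.0), 'q', array([-1.65,  1.35,  1.43,  0.27, -1.34,  0.2 ,  0.67]))
(array([0.136, 1.287, 0.52 ]), 'tilt', np.float64(89.0), 'az', np.float64(79.0), 'q', array([-1.65,  1.34,  1.43,  0.27, -1.34,  0.2 ,  0.67]))
(array([0.129, 1.287, 0.526]), 'tilt', np.float64(89.0), 'az', np.float64(79.0), 'q', array([-1.66,  1.34,  1.43,  0.27, -1.34,  0.2 ,  0.67]))
 -> (0.55, 0.1, 0.4) 0.0 0.0 [ 1.16  0.88 -1.27  1.96 -0.97  0.92  2.86]
 -> (0.616, 0.03, 0.25) 0.0 0.0 [ 1.05  1.14 -1.06  1.77 -0.77  0.99  2.93]
 -> (0.616, 0.03, 0.09) 0.0 0.0 [ 1.07  1.47 -1.07  1.69 -0.48  0.91  2.93]
```

```bash
python3 - <<'E'
from sim import *
from station import bot
q0=bot.get_obs()['q']
for A,up in ((-15,.2),(-30,.2),(-40,.2)):
    d=np.array([np.cos(np.radians(A)),np.sin(np.radians(A)),0])
    q,e,a=move(q0,d*.75+[0,0,.5])
    for n in range(12):
        q=push(q,d+[0,0,up],2); i=info(q)
        if i[2]>69: break
    print(A,'there',e.round(3),a.round(3),'rows',2*n+2,i)
    az=np.radians(i[4])
    for t in ((.55,.1,.4),(.616,.03,.25),(.616,.03,.09)):
        q,e,a=move(q,np.array(t)); print(' ->',t,e.round(3),a.round(3),q.round(2),info(q)[1:5])
    # level y
    for s in(0,1):
        Rt=tool(az,np.radians(i[2]))*R.from_euler('z',s*np.pi)
        qq,e,a=ik(np.array([.616,.03,.3]),Rt,q); print('   roll',s,e.round(3),a.round(3),qq.round(2))
E
```

```text
-15 there 0.0 0.0 rows 16 (array([ 1.221, -0.317,  0.528]), 'tilt', np.float64(76.0), 'az', np.float64(-11.0), 'q', array([ 0.11,  1.22,  1.07,  0.27, -1.34,  0.49,  2.09]))
 -> (0.55, 0.1, 0.4) 0.141 0.488 [-1.48  0.34  1.43  2.14 -1.34  0.2   2.7 ] ('tilt', np.float64(51.0), 'az', np.float64(2.0))
 -> (0.616, 0.03, 0.25) 0.022 0.145 [-1.34  0.26  1.34  2.28 -1.34  0.2   2.83] ('tilt', np.float64(42.0), 'az', np.float64(1.0))
 -> (0.616, 0.03, 0.09) 0.033 0.234 [-0.73  0.48  0.67  2.2  -1.34  0.2   2.77] ('tilt', np.float64(29.0), 'az', np.float64(-0.0))
   roll 0 0.065 0.475 [-1.4   0.57  1.43  2.16 -1.34  0.2   2.36]
   roll 1 0.0 0.0 [ 0.24  0.37 -0.83  2.41  2.29  1.18  2.12]
-30 there 0.0 0.0 rows 16 (array([ 1.098, -0.615,  0.526]), 'tilt', np.float64(75.0), 'az', np.float64(-23.0), 'q', array([ 0.39,  1.2 ,  0.97,  0.27, -1.34,  0.51,  2.34]))
 -> (0.55, 0.1, 0.4) 0.163 0.473 [-1.47  0.6   1.43  2.14 -1.34  0.2   2.52] ('tilt', np.float64(50.0), 'az', np.float64(-11.0))
 -> (0.616, 0.03, 0.25) 0.014 0.123 [-1.43  0.51  1.43  2.27 -1.34  0.2   2.64] ('tilt', np.float64(44.0), 
[... 263 characters left out ...]
41  2.01  0.92  1.88]
-40 there 0.0 0.0 rows 16 (array([ 0.975, -0.792,  0.524]), 'tilt', np.float64(75.0), 'az', np.float64(-31.0), 'q', array([ 0.57,  1.19,  0.92,  0.27, -1.34,  0.53,  2.49]))
 -> (0.55, 0.1, 0.4) 0.0 0.0 [-2.02  0.3   1.37  2.33  1.45  0.92 -0.35] ('tilt', np.float64(75.0), 'az', np.float64(-31.0))
 -> (0.616, 0.03, 0.25) 0.0 0.0 [-1.35  0.68  0.91  2.38  1.92  0.72 -1.07] ('tilt', np.float64(75.0), 'az', np.float64(-31.0))
 -> (0.616, 0.03, 0.09) 0.0 0.0 [-1.16  1.05  0.61  2.34  1.98  0.85 -1.48] ('tilt', np.float64(75.0), 'az', np.float64(-31.0))
   roll 0 0.0 0.0 [-1.31  0.47  0.83  2.36  1.81  0.83 -1.24]
   roll 1 0.0 0.0 [-1.59  1.03  1.43  2.36  2.39  0.23  1.11]
```

```bash
cat > srch.py <<'E'
from sim import *
from station import bot
import time
q0=bot.get_obs()['q']; rng=np.random.default_rng(int(__import__('sys').argv[1])); T=time.time(); res=[]
while time.time()-T<170:
    r=rng.uniform(.35,.8); A=rng.uniform(-75,75); p=np.array([r*np.cos(np.radians(A)),r*np.sin(np.radians(A)),rng.uniform(.3,.75)])
    if abs(p[1])>.7: continue
    d=rng.normal(size=3); d/=np.linalg.norm(d)
    q,e,a=move(q0,p,6)
    if e>.01 or a>.05: continue
    for n in range(9):
        q=push(q,d,2); x,_,t,_,az,_,_=info(q)
        if abs(x[1])>.76 or x[2]<.25 or np.hypot(x[0],x[1])<.3: break
        if 63<=t<=80 and (-80<az<-38 or 58<az<85):
            q1=q
            for g in ((.55,.1,.4),(.616,.03,.25),(.616,.03,.09)):
                q1,e,a=move(q1,np.array(g),6)
                if e>.01 or a>.03: break
            else:
                print(p.round(2),d.round(2),'rows',2*n+2,'tilt',t,'az',az,'end',x,'|',q1.round(1),flush=True); break
E
(for s in 1 2 3 4; do timeout 300 python3 srch.py $s & done; wait)
```

```text
[ 0.21 -0.59  0.66] [-0.63 -0.39  0.68] rows 14 tilt 63.0 az -55.0 end [-0.158 -0.745  0.945] | [-0.4  0.8 -0.3  2.   1.5  1.3 -0.5]
[ 0.28 -0.5   0.61] [ 0.46 -0.59  0.66] rows 12 tilt 65.0 az -46.0 end [ 0.443 -0.617  0.918] | [-0.2  0.8 -0.5  2.1  1.7  1.5 -0.5]
[ 0.37 -0.27  0.71] [-0.74 -0.17  0.65] rows 16 tilt 67.0 az -41.0 end [-0.112 -0.392  1.075] | [-0.5  0.8 -0.1  2.2  1.7  1.2 -0.8]
[ 0.31 -0.42  0.73] [ 0.18 -0.82  0.55] rows 12 tilt 66.0 az -49.0 end [ 0.334 -0.665  0.937] | [-0.2  0.8 -0.5  2.1  1.7  1.5 -0.5]
[0.3  0.46 0.58] [-0.48 -0.02  0.88] rows 16 tilt 63.0 az 63.0 end [-0.012  0.384  1.102] | [ 1.   1.1 -1.   2.  -0.7  0.4  2.9]
[ 0.36 -0.42  0.45] [ 0.62 -0.76  0.22] rows 14 tilt 66.0 az -45.0 end [ 0.536 -0.599  0.666] | [-0.8  0.8  0.2  2.2  1.6  1.  -0.7]
[ 0.53 -0.03  0.65] [ 0.25 -0.97  0.05] rows 18 tilt 67.0 az -41.0 end [ 0.511 -0.62   0.69 ] | [-0.6  0.8 -0.   2.2  1.7  1.2 -0.8]
[ 0.37 -0.4   0.75] [ 0.77 -0.64 -0.07] rows 14 tilt 70.0 az -39.0 end [ 0.615 -0.531  0.68 ] | [-0.9  0.8  0.2  2.2  1.7  1.  -1. ]
[0.16 0.43 0.6 ] [-0.48 -0.26  0.84] row
[... 2439 characters left out ...]
-0.5  0.8 -0.2  2.1  1.5  1.3 -0.6]
[ 0.27 -0.28  0.56] [-0.59 -0.19  0.79] rows 18 tilt 66.0 az -54.0 end [-0.142 -0.43   1.087] | [-0.5  0.8 -0.2  2.1  1.5  1.3 -0.5]
[ 0.24 -0.48  0.5 ] [-0.33 -0.59  0.74] rows 18 tilt 69.0 az -73.0 end [-0.024 -0.702  1.028] | [-0.4  0.9 -0.3  1.8  1.3  1.6 -0.2]
[ 0.15 -0.49  0.5 ] [-0.42 -0.39  0.82] rows 18 tilt 63.0 az -78.0 end [-0.136 -0.585  1.074] | [-0.4  0.9 -0.3  1.8  1.1  1.5  0. ]
[ 0.36 -0.24  0.58] [-0.6  -0.32  0.73] rows 18 tilt 63.0 az -47.0 end [-0.084 -0.47   1.064] | [-0.5  0.7 -0.2  2.1  1.6  1.2 -0.6]
[ 0.23 -0.46  0.62] [ 0.31 -0.92 -0.22] rows 16 tilt 63.0 az -63.0 end [ 0.312 -0.71   0.546] | [-0.6  0.8 -0.1  2.   1.2  1.2 -0.2]
```

```bash
python3 go.py .36 -.42 .45; python3 -c "
from go import *
o,r=st(); print(r.inv().apply([.031,-.038,.011]))"
```

```text
t 23.0 p [0.5891 0.0239 0.329 ] tilt 25.9 az 5.9 y [-0.091  0.996  0.005] q [-1.03, 0.02, 0.91, 2.04, -0.02, 0.64, 1.55] F [1.4 1.8 0.1]
tool delta [ 0.1878 -0.4205 -0.2283] dist 0.514
t 23.0 p [0.5891 0.0239 0.329 ] tilt 25.9 az 5.9 y [-0.091  0.996  0.005] q [-1.03, 0.02, 0.91, 2.04, -0.02, 0.64, 1.55] F [1.4 1.8 0.1]
[-0.02955055 -0.04061065  0.00188159]
```

```bash
python3 -m inch '[[0.016,-0.036,-0.02,0],[0.016,-0.036,-0.02,0],[0.016,-0.036,-0.02,0],[0.016,-0.036,-0.02,0],[0.016,-0.036,-0.02,0],[0.016,-0.036,-0.02,0],[0.016,-0.036,-0.02,0],[0.016,-0.036,-0.02,0],[0.016,-0.036,-0.02,0],[0.016,-0.036,-0.02,0],[0.016,-0.036,-0.02,0],[0.016,-0.036,-0.02,0]]'; python3 go.py; python3 -m inch '[[-0.029,-0.04,0.002,0],[-0.029,-0.04,0.002,0],[-0.029,-0.04,0.002,0],[-0.029,-0.04,0.002,0],[-0.029,-0.04,0.002,0],[-0.029,-0.04,0.002,0]]'; python3 go.py
```

```text
t: 24.2
eef_pos: [0.3514, -0.4335, 0.4575]
tool_rot: [0.224, -0.044, 0.973, 0.013]
contact_force: [1.1, 0.1, 0.2]
gripper_width: 0.707
grasp_force: 0.0
t 24.2 p [ 0.3514 -0.4335  0.4575] tilt 25.9 az 5.8 y [-0.091  0.996  0.005] q [-0.6, -0.32, 1.35, 1.76, -0.04, 1.16, 2.46] F [1.1 0.1 0.2]
t: 24.8
eef_pos: [0.4299, -0.4839, 0.5621]
tool_rot: [0.253, -0.027, 0.965, -0.06]
contact_force: [-0.7, -0.0, 0.6]
gripper_width: 0.7
grasp_force: 0.0
t 24.8 p [ 0.4299 -0.4839  0.5621] tilt 30.1 az -11.8 y [-0.022  0.991 -0.129] q [-0.87, -0.34, 1.45, 1.51, 0.12, 1.18, 2.27] F [-0.7 -0.   0.6]
```

```bash
python3 -m inch '[[-0.029,-0.04,0.006,0],[-0.029,-0.04,0.006,0],[-0.029,-0.04,0.009,0],[-0.029,-0.04,0.009,0],[-0.029,-0.04,0.012,0],[-0.029,-0.04,0.012,0]]'; python3 go.py; python3 -c "
from go import *
o,r=st(); print(r.inv().apply([.031,-.038,.011]))"
```

```text
t: 25.4
eef_pos: [0.4736, -0.5164, 0.6466]
tool_rot: [0.293, -0.009, 0.946, -0.138]
contact_force: [0.5, -0.4, -0.3]
gripper_width: 0.703
grasp_force: 0.0
t 25.4 p [ 0.4736 -0.5164  0.6466] tilt 37.8 az -24.7 y [ 0.065  0.962 -0.266] q [-0.97, -0.34, 1.45, 1.37, 0.25, 1.14, 2.16] F [ 0.5 -0.4 -0.3]
t 25.4 p [ 0.4736 -0.5164  0.6466] tilt 37.8 az -24.7 y [ 0.065  0.962 -0.266] q [-0.97, -0.34, 1.45, 1.37, 0.25, 1.14, 2.16] F [ 0.5 -0.4 -0.3]
[-0.02803946 -0.03747515  0.01831399]
```

```bash
python3 -m inch '[[-0.028,-0.037,0.018,0],[-0.028,-0.037,0.018,0],[-0.028,-0.037,0.018,0],[-0.028,-0.037,0.02,0],[-0.028,-0.037,0.02,0],[-0.028,-0.037,0.02,0],[-0.028,-0.037,0.022,0],[-0.028,-0.037,0.022,0]]'; python3 -c "
from go import *
o,r=st(); print(r.inv().apply([.031,-.038,.011]))"
```

```text
t: 26.2
eef_pos: [0.5142, -0.5525, 0.7276]
tool_rot: [0.35, 0.012, 0.908, -0.231]
contact_force: [-0.1, -0.3, -0.4]
gripper_width: 0.7
grasp_force: 0.0
t 26.2 p [ 0.5142 -0.5525  0.7276] tilt 49.6 az -34.1 y [ 0.183  0.893 -0.41 ] q [-1.04, -0.34, 1.45, 1.29, 0.42, 1.01, 2.05] F [-0.1 -0.3 -0.4]
[-0.025145   -0.03278109  0.02862043]
```

```bash
python3 -m inch '[[-0.025,-0.033,0.028,0],[-0.025,-0.033,0.028,0],[-0.025,-0.033,0.029,0],[-0.025,-0.033,0.03,0],[-0.025,-0.033,0.03,0],[-0.024,-0.032,0.032,0],[-0.024,-0.032,0.032,0],[-0.023,-0.031,0.034,0],[-0.023,-0.031,0.034,0],[-0.023,-0.031,0.034,0]]'; python3 -c "
from go import *
o,r=st(); print(r.inv().apply([.031,-.038,.011]))"
```

```text
t: 27.2
eef_pos: [0.538, -0.5915, 0.803]
tool_rot: [0.412, 0.032, 0.851, -0.325]
contact_force: [-0.7, -0.1, -0.4]
gripper_width: 0.703
grasp_force: 0.0
t 27.2 p [ 0.538  -0.5915  0.803 ] tilt 63.3 az -40.4 y [ 0.322  0.787 -0.527] q [-1.08, -0.34, 1.45, 1.26, 0.62, 0.83, 1.92] F [-0.7 -0.1 -0.4]
[-0.02022128 -0.02570122  0.03816474]
```

```bash
python3 -m inch '[[-0.02,-0.026,0.037,0],[-0.02,-0.026,0.037,0],[-0.02,-0.026,0.038,0],[-0.019,-0.024,0.039,0],[-0.019,-0.024,0.039,0]]'; python3 - <<'E'
from sim import *
from station import bot
from go import st
o,r=st(); q0=o['q']; z=r.as_matrix()[:,2]
M=r.as_matrix(); # level roll: y_z=0
d=np.arctan2(M[2,1],M[2,0]) ; 
for c in (d,d+np.pi,d-np.pi):
    if abs(c)<np.pi: print('turn deg',np.degrees(c).round(2),(r*R.from_euler('z',c)).as_matrix()[2,1].round(4))
print('sim/actual',fk(q0,P)[0])
hz=np.array([z[0],z[1],0]);hz/=np.linalg.norm(hz)
for c in (d,d+np.pi,d-np.pi):
    if abs(c)>np.pi: continue
    Rt=r*R.from_euler('z',c)
    p0=np.array(o['eef_pos']); q=q0
    for k in range(10): q,e,a=ik(p0,r*R.from_euler('z',c*(k+1)/10),q)
    print('turned',np.degrees(c),e.round(3),a.round(3),q.round(2))
    for t in (np.r_[.45,0.0,.45],np.array([.618,.03,.10])-.12*hz+[0,0,.1],np.array([.618,.03,.10])-.12*hz,np.array([.618,.03,.10]),np.array([.618,.03,.32])):
        q,e,a=move(q,t); print(t.round(3),e.round(3),a.round(3),q.round(2))
    for s in(1,-1):
        qq=q
        for k in range(20): qq,e,a=ik(t,Rt*R.from_euler('z',s*np.pi*(k+1)/20),qq)
        print('flip',s,e.round(3),a.round(3),qq.round(2))
E
```

```text
t: 27.7
eef_pos: [0.5462, -0.604, 0.8291]
tool_rot: [0.437, 0.039, 0.822, -0.362]
contact_force: [-1.2, -0.0, -0.2]
gripper_width: 0.703
grasp_force: 0.0
t 27.7 p [ 0.5462 -0.604   0.8291] tilt 69.2 az -42.4 y [ 0.381  0.734 -0.562] q [-1.09, -0.34, 1.45, 1.26, 0.72, 0.74, 1.84] F [-1.2 -0.  -0.2]
turn deg -143.06 0.0
turn deg 36.94 -0.0
sim/actual [ 0.55192926 -0.59935749  0.82520175]
turned -143.0632316329321 0.042 0.36 [-0.67 -0.12  1.29  1.65  1.87  0.2   2.93]
[0.45 0.   0.45] 0.0 0.0 [-0.65  0.09 -0.33  2.38  1.41  1.72  2.2 ]
[0.529 0.111 0.2  ] 0.0 0.0 [-0.73  0.8  -0.28  2.16  1.44  1.78  1.71]
[0.529 0.111 0.1  ] 0.0 0.0 [-0.74  1.02 -0.25  2.1   1.46  1.78  1.56]
[0.618 0.03  0.1  ] 0.0 0.0 [-0.6   1.01 -0.13  2.07  1.68  1.66  1.62]
[0.618 0.03  0.32 ] 0.0 0.0 [-0.59  0.54 -0.14  2.15  1.64  1.61  2.01]
flip 1 0.0 0.0 [-0.46  0.33 -0.24  2.14  1.5   1.26 -0.85]
flip -1 0.087 0.142 [-1.5   1.26  1.43  2.35  3.45  0.2   2.93]
turned 36.936768367067906 0.006 0.012 [-1.02 -0.31  1.43  1.29  0.67  0.7   1.22]
[0.45 0.   0.45] 0.0 0.0 [-0.22 -0.13 -0.62  2.28  1.21  1.34 -0.56]
[0.529 0.111 0.2  ] 0.0 0.0 [-0.45  0.61 -0.58  2.21  1.46  1.58 -1.21]
[0.529 0.111 0.1  ] 0.0 0.0 [-0.5   0.84 -0.52  2.2   1.54  1.6  -1.41]
[0.618 0.03  0.1  ] 0.0 0.0 [-0.33  0.82 -0.41  2.16  1.75  1.47 -1.31]
[0.618 0.03  0.32 ] 0.0 0.0 [-0.26  0.37 -0.48  2.13  1.54  1.36 -0.85]
flip 1 0.035 0.142 [-1.51  0.93  1.43  2.09  0.24  0.35 -2.93]
flip -1 0.0 0.0 [-0.31  0.35 -0.42  2.11  1.52  1.32  2.32]
```

```bash
python3 -m inch '[[0,0,-0.01,7.4],[0,0,-0.01,7.4],[0,0,-0.01,7.4],[0,0,-0.01,7.4],[0,0,-0.01,7.34],[0,0,0,0]]' 0.075 20; python3 go.py .53 .11 .22
```

```text
t: 28.3
eef_pos: [0.5113, -0.5723, 0.8476]
tool_rot: [0.529, 0.298, 0.767, -0.206]
contact_force: [-0.3, 0.1, 0.1]
gripper_width: 0.879
grasp_force: 0.0
t 28.3 p [ 0.5113 -0.5723  0.8476] tilt 69.2 az -42.5 y [0.675 0.738 0.   ] q [-0.76, -0.22, 1.27, 1.31, 0.47, 0.7, 1.32] F [-0.3  0.1  0.1]
tool delta [ 0.7454  0.5158 -0.195 ] dist 0.927
```

```bash
python3 -m inch '[[0.037,0.0255,-0.0098,0],[0.037,0.0255,-0.0098,0],[0.037,0.0255,-0.0098,0],[0.037,0.0255,-0.0098,0],[0.037,0.0255,-0.0098,0],[0.037,0.0255,-0.0098,0],[0.037,0.0255,-0.0098,0],[0.037,0.0255,-0.0098,0],[0.037,0.0255,-0.0098,0],[0.037,0.0255,-0.0098,0]]'; python3 go.py .53 .11 .22;  python3 -m inch '[[0.037,0.0255,-0.0098,0],[0.037,0.0255,-0.0098,0],[0.037,0.0255,-0.0098,0],[0.037,0.0255,-0.0098,0],[0.037,0.0255,-0.0098,0],[0.037,0.0255,-0.0098,0]]'; python3 go.py .53 .11 .22
```

```text
t: 29.3
eef_pos: [0.5184, -0.2484, 0.5518]
tool_rot: [0.53, 0.296, 0.767, -0.205]
contact_force: [1.3, 0.8, -0.4]
gripper_width: 0.878
grasp_force: 0.0
t 29.3 p [ 0.5184 -0.2484  0.5518] tilt 69.3 az -42.3 y [ 0.673  0.74  -0.001] q [-0.02, -0.28, -0.01, 2.16, 1.37, 0.72, -0.07] F [ 1.3  0.8 -0.4]
tool delta [ 0.3924  0.2732 -0.1003] dist 0.489
t: 29.9
eef_pos: [0.5235, -0.0442, 0.3659]
tool_rot: [0.531, 0.296, 0.767, -0.204]
contact_force: [1.4, 0.6, -0.2]
gripper_width: 0.881
grasp_force: 0.0
t 29.9 p [ 0.5235 -0.0442  0.3659] tilt 69.3 az -42.2 y [0.672 0.741 0.001] q [-0.25, 0.06, -0.4, 2.35, 1.47, 1.2, -0.78] F [ 1.4  0.6 -0.2]
tool delta [ 0.1715  0.1184 -0.0408] dist 0.212
```

```bash
python3 -m inch '[[0.035,0.024,-0.0085,0],[0.035,0.024,-0.0085,0],[0.035,0.024,-0.0085,0],[0.035,0.024,-0.0085,0],[0.03,0.02,-0.0065,0],[0,0,0,0]]'; python3 go.py .527 .111 .084;python3 - <<'E'
from h import *
shot('scene','s5.png')
im=np.load('scene.npz')['color'][:,:,::-1]
cv2.imwrite('pics/s5c.png',cv2.resize(im[120:260,180:380],None,fx=4,fy=4,interpolation=cv2.INTER_CUBIC))
E
```

```text
t: 30.5
eef_pos: [0.5294, 0.111, 0.2178]
tool_rot: [0.528, 0.294, 0.77, -0.204]
contact_force: [0.3, -0.3, -0.6]
gripper_width: 0.876
grasp_force: 0.0
t 30.5 p [0.5294 0.111  0.2178] tilt 69.0 az -42.0 y [ 0.668  0.744 -0.003] q [-0.5, 0.53, -0.5, 2.24, 1.43, 1.5, -1.16] F [ 0.3 -0.3 -0.6]
tool delta [ 0.1256 -0.0012  0.0463] dist 0.134
```

View pics/s5c.png

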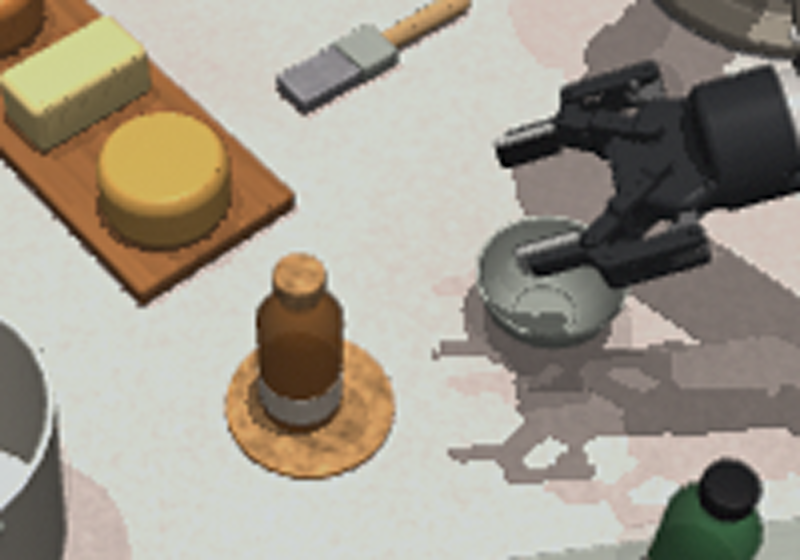

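The bottle stands upright on the mat; its stopper top is at crop (301,270). The gripper is level, behind it, and above the bowl.

```bash
python3 - <<'E'
from h import *
from go import st
f=lambda u,v,z:world('scene',u/4+180,v/4+120,z)
s=f(300,269,.156);print('mat',f(311,408,.006),'stopper',s,'base',f(300,398,.006))
o,r=st(); z=r.as_matrix()[:,2];h=np.r_[z[:2],0];h/=np.linalg.norm(h)
g=np.array([s[0],s[1],.084])
a=g-.10*h; print('pre',a,'delta',r.inv().apply(a-o['eef_pos']).round(4)); print('fwd per .1',r.inv().apply(.1*h).round(4))
E
```

```text
mat [0.62   0.0329 0.006 ] stopper [0.6177 0.0212 0.156 ] base [0.6195 0.0215 0.006 ]
t 30.55 p [0.5294 0.1086 0.2198] tilt 69.1 az -42.1 y [ 0.67   0.742 -0.002] q [-0.5, 0.53, -0.5, 2.24, 1.43, 1.5, -1.16] F [ 0.7 -0.3 -0.2]
pre [0.54355007 0.08829536 0.084     ] delta [ 0.1182 -0.0053  0.071 ]
fwd per .1 [-0.0357 -0.0001  0.0934]
```

```bash
python3 -m inch '[[0.024,-0.004,0.014,0],[0.024,0,0.014,0],[0.024,0,0.014,0],[0.024,0,0.014,0],[0.022,0,0.015,0],[0,0,0,0]]'; python3 -m inch '[[-0.009,0,0.024,0],[-0.009,0,0.024,0],[-0.009,0,0.024,0],[-0.007,0,0.019,0],[0,0,0,0]]';python3 go.py .6185 .0225 .084
```

```text
t: 31.15
eef_pos: [0.5449, 0.0851, 0.0852]
tool_rot: [0.529, 0.297, 0.767, -0.206]
contact_force: [-0.1, -0.0, 0.7]
gripper_width: 0.876
grasp_force: 0.0
t: 31.65
eef_pos: [0.6181, 0.018, 0.0891]
tool_rot: [0.531, 0.3, 0.765, -0.206]
contact_force: [-0.4, 0.0, 0.2]
gripper_width: 0.882
grasp_force: 0.0
t 31.65 p [0.6181 0.018  0.0891] tilt 69.4 az -42.6 y [0.678 0.735 0.004] q [-0.36, 0.81, -0.32, 2.19, 1.78, 1.4, -1.36] F [-0.4  0.   0.2]
tool delta [ 0.0058  0.0036 -0.0007] dist 0.007
```

```bash
python3 -m inch '[[0.004,0.003,0,0],[0,0,0,0],[0,0,0,0],[0,0,0,0]]' 0.063; python3 -m inch '[[0,0,0,0],[0,0,0,0],[0,0,0,0],[0,0,0,0],[0,0,0,0]]' 0.045 22; python3 go.py .61 .03 .30
```

```text
t: 32.05
eef_pos: [0.6172, 0.0252, 0.0821]
tool_rot: [0.53, 0.298, 0.768, -0.204]
contact_force: [-0.1, 0.4, -0.5]
gripper_width: 0.737
grasp_force: 0.0
t: 32.55
eef_pos: [0.6176, 0.0245, 0.0824]
tool_rot: [0.53, 0.298, 0.767, -0.204]
contact_force: [-2.0, 3.6, 5.2]
gripper_width: 0.67
grasp_force: 24.0
t 32.55 p [0.6176 0.0245 0.0824] tilt 69.2 az -42.3 y [0.674 0.738 0.003] q [-0.37, 0.83, -0.32, 2.18, 1.77, 1.4, -1.36] F [-2.   3.6  5.2]
tool delta [-0.2002 -0.0004 -0.0859] dist 0.218
```

```bash
python3 -m inch '[[-0.009,0,-0.004,0],[-0.018,0,-0.008,0],[-0.027,0,-0.0115,0],[-0.03,0,-0.013,0],[-0.03,0,-0.013,0],[-0.03,0,-0.013,0],[-0.03,0,-0.013,0],[-0.026,0,-0.011,0],[0,0,0,0]]'; python3 go.py; python3 -m inch '[[0,0,0,-4],[0,0,0,-8],[0,0,0,-8],[0,0,0,-8],[0,0,0,-8],[0,0,0,-8],[0,0,0,-8],[0,0,0,-8],[0,0,0,-8],[0,0,0,-8],[0,0,0,-8],[0,0,0,-8]]'; python3 go.py
```

```text
t: 33.45
eef_pos: [0.6102, 0.0305, 0.3036]
tool_rot: [0.531, 0.3, 0.766, -0.203]
contact_force: [-0.2, -0.0, -3.5]
gripper_width: 0.672
grasp_force: 23.9
t 33.45 p [0.6102 0.0305 0.3036] tilt 69.3 az -42.3 y [0.675 0.738 0.008] q [-0.33, 0.36, -0.39, 2.17, 1.54, 1.31, -0.9] F [-0.2 -0.  -3.5]
t: 34.65
eef_pos: [0.6091, 0.0297, 0.2976]
tool_rot: [0.218, -0.347, 0.747, -0.523]
contact_force: [-0.0, -0.2, -2.9]
gripper_width: 0.67
grasp_force: 24.0
t 34.65 p [0.6091 0.0297 0.2976] tilt 69.0 az -42.5 y [-0.291  0.211 -0.933] q [-0.36, 0.36, -0.35, 2.18, 1.53, 1.3, 0.7] F [-0.  -0.2 -2.9]
```

```bash
python3 -m inch '[[0,0,0,-8],[0,0,0,-8],[0,0,0,-8],[0,0,0,-8],[0,0,0,-8],[0,0,0,-8],[0,0,0,-8],[0,0,0,-8],[0,0,0,-8],[0,0,0,-8],[0,0,0,-8],[0,0,0,0]]'; python3 go.py; python3 -m inch '[[0,0,0,0],[0,0,0,0],[0,0,0,0],[0,0,0,0],[0,0,0,0],[0,0,0,0],[0,0,0,0]]'
python3 - <<'E'
from h import *
shot('scene','s6.png')
im=np.load('scene.npz')['color'][:,:,::-1]
cv2.imwrite('pics/s6c.png',cv2.resize(im[80:260,180:400],None,fx=3,fy=3,interpolation=cv2.INTER_CUBIC))
E
```

```text
t: 35.85
eef_pos: [0.6092, 0.0298, 0.2979]
tool_rot: [0.206, 0.768, -0.298, 0.528]
contact_force: [0.0, -0.3, -2.7]
gripper_width: 0.666
grasp_force: 23.9
t 35.85 p [0.6092 0.0298 0.2979] tilt 69.1 az -42.5 y [-0.675 -0.738  0.001] q [-0.38, 0.36, -0.32, 2.18, 1.53, 1.28, 2.23] F [ 0.  -0.3 -2.7]
t: 36.55
eef_pos: [0.6099, 0.0304, 0.2998]
tool_rot: [0.204, 0.767, -0.299, 0.53]
contact_force: [0.7, 0.4, -2.3]
gripper_width: 0.666
grasp_force: 23.9
```

View pics/s6c.png

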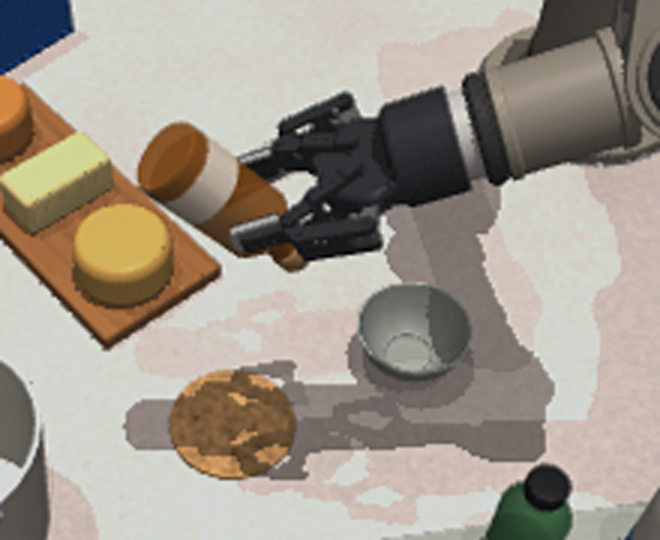

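The bottle is inverted: its base is up at crop (170,160) and its stopper down at (290,260), held firmly. Now I'll turn it back.

```bash
python3 -m inch '[[0,0,0,4],[0,0,0,8],[0,0,0,8],[0,0,0,8],[0,0,0,8],[0,0,0,8],[0,0,0,8],[0,0,0,8],[0,0,0,8],[0,0,0,8],[0,0,0,8],[0,0,0,8]]'; python3 -m inch '[[0,0,0,8],[0,0,0,8],[0,0,0,8],[0,0,0,8],[0,0,0,8],[0,0,0,8],[0,0,0,8],[0,0,0,8],[0,0,0,8],[0,0,0,8],[0,0,0,8],[0,0,0,0]]'; python3 go.py .6176 .031 .092
```

```text
t: 37.8
eef_pos: [0.6099, 0.0304, 0.2998]
tool_rot: [0.24, -0.316, 0.76, -0.514]
contact_force: [-0.9, 0.2, -2.4]
gripper_width: 0.666
grasp_force: 24.0
t: 39.0
eef_pos: [0.6099, 0.0304, 0.2998]
tool_rot: [0.53, 0.299, 0.767, -0.204]
contact_force: [-0.2, -0.3, -2.6]
gripper_width: 0.669
grasp_force: 23.9
t 39.0 p [0.6099 0.0304 0.2998] tilt 69.2 az -42.4 y [0.675 0.738 0.004] q [-0.33, 0.36, -0.39, 2.17, 1.54, 1.31, -0.91] F [-0.2 -0.3 -2.6]
tool delta [0.1924 0.0049 0.0788] dist 0.208
```

```bash
python3 -m inch '[[0.015,0.005,0.006,0],[0.028,0,0.0115,0],[0.028,0,0.0115,0],[0.028,0,0.0115,0],[0.028,0,0.0115,0],[0.028,0,0.0115,0],[0.022,0,0.009,0],[0.012,0,0.005,0],[0,0,0,0]]'; python3 go.py .6176 .031 .086; python3 -m inch '[[0.0018,0,0.0008,0],[0.0018,0,0.0008,0],[0,0,0,0]]'; python3 go.py .6176 .031 .0824
```

```text
t: 39.9
eef_pos: [0.6172, 0.0309, 0.094]
tool_rot: [0.529, 0.297, 0.768, -0.206]
contact_force: [0.8, -0.8, -2.8]
gripper_width: 0.665
grasp_force: 24.0
t 39.9 p [0.6172 0.0309 0.094 ] tilt 69.1 az -42.4 y [ 0.674  0.739 -0.002] q [-0.38, 0.8, -0.33, 2.18, 1.75, 1.4, -1.33] F [ 0.8 -0.8 -2.8]
tool delta [0.0074 0.0003 0.0031] dist 0.008
t: 40.2
eef_pos: [0.618, 0.0309, 0.0926]
tool_rot: [0.53, 0.299, 0.767, -0.204]
contact_force: [-0.4, -0.3, -2.1]
gripper_width: 0.665
grasp_force: 24.0
t 40.2 p [0.618  0.0309 0.0926] tilt 69.2 az -42.4 y [0.675 0.738 0.004] q [-0.38, 0.8, -0.32, 2.18, 1.75, 1.4, -1.34] F [-0.4 -0.3 -2.1]
tool delta [ 0.0097 -0.0003  0.0033] dist 0.01
```

```bash
python3 -m inch '[[0.0019,0,0.0007,0],[0.0019,0,0.0007,0],[0.0019,0,0.0007,0],[0,0,0,0]]'; python3 -m inch '[[0.0009,0,0.0004,0],[0.0009,0,0.0004,0],[0,0,0,0]]';  python3 -m inch '[[0.0009,0,0.0004,0],[0,0,0,0]]'
```

```text
t: 40.6
eef_pos: [0.6175, 0.0308, 0.0853]
tool_rot: [0.529, 0.298, 0.767, -0.205]
contact_force: [-0.4, 0.2, -2.5]
gripper_width: 0.666
grasp_force: 24.0
t: 40.9
eef_pos: [0.6177, 0.0307, 0.0835]
tool_rot: [0.53, 0.299, 0.767, -0.205]
contact_force: [0.7, 0.2, -1.7]
gripper_width: 0.663
grasp_force: 24.0
t: 41.1
eef_pos: [0.6177, 0.0307, 0.0825]
tool_rot: [0.53, 0.299, 0.767, -0.205]
contact_force: [-0.0, -0.3, -3.1]
gripper_width: 0.663
grasp_force: 24.0
```

```bash
python3 -m inch '[[0.0005,0,0.0002,0],[0,0,0,0],[0,0,0,0]]'; python3 -m inch '[[0.0005,0,0.0002,0],[0,0,0,0],[0,0,0,0]]'
```

```text
t: 41.4
eef_pos: [0.6178, 0.0307, 0.0822]
tool_rot: [0.53, 0.299, 0.767, -0.205]
contact_force: [0.7, -0.5, -1.9]
gripper_width: 0.665
grasp_force: 24.0
t: 41.7
eef_pos: [0.6179, 0.0306, 0.0822]
tool_rot: [0.53, 0.299, 0.767, -0.205]
contact_force: [-1.9, 0.0, 2.8]
gripper_width: 0.667
grasp_force: 24.2
```

```bash
python3 -m inch '[[0,0,0,0],[0,0,0,0],[0,0,0,0]]' 0.066; python3 -m inch '[[0,0,0,0],[0,0,0,0],[0.005,0,-0.014,0],[0.01,0,-0.028,0],[0.01,0,-0.028,0],[0.01,0,-0.028,0],[0,0,-0.04,0],[0,0,-0.04,0],[-0.03,0,-0.03,0],[-0.03,0,-0.03,0],[0,0,0,0]]' 0.078
python3 - <<'E'
from h import *
shot('scene','s7.png')
im=np.load('scene.npz')['color'][:,:,::-1]
cv2.imwrite('pics/s7c.png',cv2.resize(im[100:260,150:360],None,fx=3.6,fy=3.6,interpolation=cv2.INTER_CUBIC))
E
```

```text
t: 42.0
eef_pos: [0.6178, 0.0307, 0.0815]
tool_rot: [0.53, 0.299, 0.767, -0.205]
contact_force: [-0.0, 1.0, 0.3]
gripper_width: 0.773
grasp_force: 0.0
t: 43.1
eef_pos: [0.4585, 0.1787, 0.1931]
tool_rot: [0.531, 0.298, 0.768, -0.2]
contact_force: [0.2, 1.1, -0.3]
gripper_width: 0.909
grasp_force: 0.0
```

View pics/s7c.png

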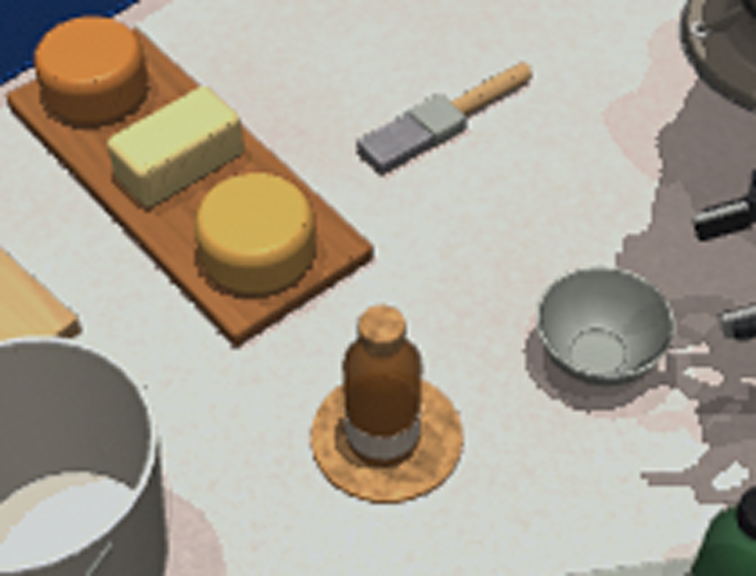

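The bottle stands upright on the mat near its centre (crop 383,435), the loaf is square in the gap, and the bystanders are in place. Handing in.

```bash
python3 -c "
from station import bot; print(bot.hand_in())"
```

```text
the job is handed in; nothing more can be done
None
```

I handed in the job at about 43 s of the 72 s; the loaf lies square in the gap, and the bottle was turned over to about 138° and now stands upright near the middle of the mat. In the last picture the wheels, brush and bowl look unmoved, but the arm met one unexplained force of about 40 N in the wide moves off to the left and backed off; no pass or fail came back.

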